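Lock the stops and stack the ward supplies on the transport board

ROBOT

A 6-joint arm with a two-finger parallel gripper is mounted at the origin on the work surface. World frame = base frame: x ahead of the robot, y to its left, z up, the work surface at z = 0. Lengths are in m, angles in rad, forces in N, time in s.
With the tool pointing down it reaches from about 0.35 to 0.775 m from the base axis. Payload 7.3 kg.
Tool frame: the origin (TCP) lies at the very end of the fingers, on their centre line; the grasp point (between the pads) lies 19 mm behind it (robot.hold_point_z is the distance from the TCP to the grasp point, in m); z points along the fingers, y is the direction in which the jaws open and shut (so a half turn about z gives the same grasp; the last joint's range is limited). The gripper opens to 92 mm and grips with 3 to 60 N. Pads are 19 mm wide; open, the fingers measure 130 mm over their backs; the gripper's body (75 mm by 190 mm) begins 47 mm behind the grasp point.
Start: joints at [1.042, 0.342, 1.524, -0, 1.275, -0.146], TCP at [0.196, 0.487, 0.227] pointing down, gripper open.
Joint ranges: [-2.53, 2.53], [-0.77, 2.02], [0.04, 2.7], [-1, 4.14], [0.28, 2.66], [-3.11, 3.11]. Speed limits (rad/s): [2.57, 2.57, 3.14, 3.14, 3.14, 3.14].

INTERFACE

Orientations are given as [roll, pitch, yaw] about the fixed x, y, z axes, in that order (R = Rz(yaw) Ry(pitch) Rx(roll)).
In Python, from cell import monitor, viewer, robot gives the robot as it stands.
- The arm moves only by the tool move_arm, never from a script. Its argument "deltas" is a list of rows, each an object of numbers: "x", "y", "z": the shift along the tool's x, y, z in m; "wx", "wy", "wz": the turn, a rotation vector about the tool's x, y, z in degrees; "hand": the opening, from 0 (shut) to 1 (fully open). In form: [{"x": .., "y": .., "z": .., "wx": .., "wy": .., "wz": .., "hand": ..}, ...]. A call has 1 to 8 rows; each row is the pose to reach, as a shift and turn from the pose commanded when the call began, along the tool's axes at that moment; what a row does not reach only later rows make up. A row lasts 1/8 s, in which the tool goes at most 62.5 mm and 10.7 degrees, less where a joint would pass 70% of its speed; a pose out of reach is approached as far as the arm can. A call with a gripper value outside its range is refused whole. The fingers move at their own pace and stop on an object; "grip_force" is the grip in N (left out, the last holds). Time passes only in rows, so rows that repeat a pose let the fingers close. It gives the time, the measured TCP pose, the force and the opening at its end, in the units of the state.
- monitor.observe(): the state, without advancing time (a new reading comes with each control period).
- viewer.read_camera(name): name is "side" or "top"; returns the picture (384x512x3 uint8, red, green, blue); there is no depth.
- viewer.camera_params(name): a dict with "camera_matrix" (3x3 intrinsics, pixels), "R" (3x3) and "t" (3): a world point X has camera coordinates R X + t. Camera axes: x right, y down, z forward; pixel columns grow to the right and rows downward; lengths in m; the calibration is good to about 2 mm. A picture is of the moment at which its call begins. camera_params takes no time and is no camera call.
- robot.hand_in(): hands the job in, once; it reports no verdict.
The state is a dict: "time": time; "qpos": joint angles; "qvel": joint speeds; "joint_efforts": joint torques, N m; "tool_pos": TCP position; "tool_rot": TCP orientation; "contact_force": force on the tool from outside, world axes, zero at the start; "torque": the same for the moment, N m; "opening": finger opening in m.
Only numpy, scipy, OpenCV 4.12 (cv2) and the standard library are available. Lean on these libraries where they do the work, as an engineer would, in place of code of your own. Each camera call takes 0.05 s, during which the arm holds its last target. There are 200 camera calls.

TASK

Get the ward delivery ready on the transport board. First lock both stop posts into the board: put the T-shaped foot of each through one of the board's two slots until its collar sits flat on the board, and turn it a quarter turn so that its grip bar stands crosswise to the slot. Then stack all the supply boxes there are (three or four: metal case, carton, white box, tin) in one pile centred on the outline between the posts, upright and with their long sides along the outline, the largest base at the bottom and each smaller one on top, and leave the other things on the table where they are.

Things in the scene. Friction and masses are not known exactly. Their poses are not given: they have to be found in the camera images.
- post_1: Upright steel stop post, 0.16 kg. From the top: flat grip bar 60 x 14 mm, 6 to 48 mm above the origin; black round collar 50 mm across, 6 mm thick; 10 mm shank; cross head 34 x 10 mm, parallel to the bar, 14.5 to 24.5 mm below the origin. Origin: centre of the collar's underside; x along bar and cross head, z up. At the start it hangs by its collar in a white rack (see post_2).
- post_2: Second stop post, identical to post_1 (sizes, origin, axes). Each starts in one of two wells, 40 mm square and 100 mm apart, of a low fixed white rack: 40 mm high, 180 x 68 mm. The collar rests on the rack's top; the post lifts straight out. Either post may go in either slot.
- slot_left (a point): centre of the mouth of the slot at the left (+y) end of the transport board, on the board's upper face (40 mm above the table). The slot is a through opening 40 mm long (along y of this frame) x 15 mm wide (along x) in a plate 10 mm thick, hollow below, framed in black. Fixed.
- slot_right (a point): centre of the mouth of the slot at the right (-y) end of the transport board, on the board's upper face (40 mm above the table). The slot is a through opening 40 mm long (along y of this frame) x 15 mm wide (along x) in a plate 10 mm thick, hollow below, framed in black. Fixed.
- stack_mid (a point): centre of the outline (180 x 79 mm, thin grey line) on the upper face of the transport board, midway between the slots, 40 mm above the table. y runs along the outline's long side towards slot_left, x across it, z up. The board is a fixed aluminium plate 308 mm long (y) x 160 mm wide (x) on a grey skirt.
- case_170: Aluminium instrument case with small clasps, 170 mm long, 64 mm wide, 40 mm high, a plain block to the gripper, lying flat on the table. Origin: centre of the underside; x along its length, y across its width, z up. May be absent.
- carton_140: Cardboard carton with a paper label, 140 mm long, 60 mm wide, 42 mm high, a plain block to the gripper, lying flat on the table. Origin: centre of the underside; x along its length, y across its width, z up. May be absent.
- box_112: White plastic supply box with a lid seam, 112 mm long, 56 mm wide, 44 mm high, a plain block to the gripper, lying flat on the table. Origin: centre of the underside; x along its length, y across its width, z up. May be absent.
- tin_84: Plain steel tin with a lid seam, 84 mm long, 52 mm wide, 40 mm high, a plain block to the gripper, lying flat on the table. Origin: centre of the underside; x along its length, y across its width, z up. May be absent.
- tape_roll: Bystander, not to be moved: white tape roll 84 mm across, 22 mm high.
- kidney_bowl: Bystander, not to be moved: steel bowl 120 mm across, 45 mm high.
- infusion_bottle: Bystander, not to be moved: clear infusion bottle 68 mm across, 150 mm high.
- vial_jar: Bystander, not to be moved: amber jar 56 mm across, 80 mm high.
- vial_jar2: Bystander, not to be moved: second amber jar, the same size.
- pad_box: Bystander, not to be moved: small carton 70 x 50 x 30 mm.
- marker: Bystander, not to be moved: black marker pen 120 mm long.
There are look-alikes about, which are no part of the job. What is shaped like the case_170 but pink is not meant.

How it is judged:
On the way, in this order (a step that is already met when the one before it is completed fails the run):
1. both stop posts are locked in the slots of the board (((horizontal distance between post_1 and slot_left below 0.007 m and z of post_1 in the frame of slot_left below 0.004 m and angle between the x axis of post_1 and the x axis of slot_left, either way round below 0.26 rad) or (horizontal distance between post_1 and slot_right below 0.007 m and z of post_1 in the frame of slot_right below 0.004 m and angle between the x axis of post_1 and the x axis of slot_right, either way round below 0.26 rad)) and ((horizontal distance between post_2 and slot_left below 0.007 m and z of post_2 in the frame of slot_left below 0.004 m and angle between the x axis of post_2 and the x axis of slot_left, either way round below 0.26 rad) or (horizontal distance between post_2 and slot_right below 0.007 m and z of post_2 in the frame of slot_right below 0.004 m and angle between the x axis of post_2 and the x axis of slot_right, either way round below 0.26 rad)) and angle between each of post_1, post_2's own z axis and vertical below 0.1 rad), for 0.2 s.
2. all supply boxes present are stacked on the board, largest base at the bottom (horizontal distance between each of case_170, carton_140, box_112, tin_84 and stack_mid below 0.02 m and angle between the x axis of each of case_170, carton_140, box_112, tin_84 and the y axis of stack_mid, either way round below 0.2 rad and angle between each of case_170, carton_140, box_112, tin_84's own z axis and vertical below 0.1 rad and linear speed of each of case_170, carton_140, box_112, tin_84 below 0.02 m/s and z of each of carton_140, box_112, tin_84 in the frame of case_170 above 0.034 m and z of each of box_112, tin_84 in the frame of carton_140 above 0.036 m and z of tin_84 in the frame of box_112 above 0.038 m and height (world z) of each of case_170, carton_140, box_112, tin_84 above 0.034 m), for 0.2 s.
At the end, for the whole second after the job is handed in: Posts upright in the slots, within 7 mm of centre, collar within 4 mm of the board, bar crosswise within 15 degrees. All boxes present within 20 mm of the outline's centre, level within 6 and along it within 11 degrees, each smaller one above every larger, at rest, released (all of step 1 and all of step 2); the robot touches nothing.
It fails at once if a bystander (tape roll, bowl, bottle, jars, small carton, marker) is moved by more than 40 mm (distance of any of tape_roll, kidney_bowl, infusion_bottle, vial_jar, vial_jar2, pad_box, marker from where it was at the start of the episode above 0.04 m).
Of case_170, carton_140, box_112, tin_84 only 3 to 4 are there at a start; the rules pass over those that are not, and their reading is None.
At some moment in a run one of tin_84 may be knocked a few centimetres aside while the robot is not near it.
It also fails if it takes over 210 s, if anything falls off the work surface, if the arm or the gripper's body presses on something with over 40 N, if the wrist force passes 120 N, or if a joint passes its speed limit or range.

## Working session

There is one attempt and no reset: what is moved stays moved. The work goes in short steps, Python scripts to look and compute and a tool call to move; the robot and the scene stay as the last step left them, time stands still between calls to the robot, and variables do not carry over. Pictures are saved under pics/ and viewed, about 12 in all and at most 16, crops included, and the job is handed in when it is done.

Besides the shell and the picture viewer there is one more tool, called after "Emit:" by a JSON object that holds its "name" and its "arguments", one argument or row to a line. move_arm: Moves the arm, as the interface text tells. Its arguments: {"type":"object","properties":{"deltas":{"type":"array","items":{"type":"object","properties":{"x":{"type":"number"},"y":{"type":"number"},"z":{"type":"number"},"wx":{"type":"number"},"wy":{"type":"number"},"wz":{"type":"number"},"hand":{"type":"number"}}}},"grip_force":{"type":"number"}},"required":["deltas"]}

```bash
mkdir -p pics; ls; cat > h.py <<'E'
import numpy as np, cv2
from cell import monitor, viewer, robot
def snap(name,fn):
    im=viewer.read_camera(name); cv2.imwrite('pics/'+fn,cv2.cvtColor(im,cv2.COLOR_RGB2BGR)); return im
def proj(name,X):
    p=viewer.camera_params(name); c=np.array(p['R'])@np.atleast_2d(X).T+np.array(p['t']).reshape(3,1)
    q=np.array(p['camera_matrix'])@c; return (q[:2]/q[2]).T
def back(name,uv,z):
    p=viewer.camera_params(name); R=np.array(p['R']);C=-R.T@np.array(p['t']).reshape(3)
    uv=np.atleast_2d(uv); d=(R.T@np.linalg.inv(p['camera_matrix'])@np.c_[uv,np.ones(len(uv))].T).T
    return C+d*((z-C[2])/d[:,2])[:,None]
E
python3 - <<'E'
from h import *
for n in('top','side'):
    im=snap(n,n+'0.png'); p=viewer.camera_params(n); print(n,np.round(p['camera_matrix'],1).tolist(),np.round(-np.array(p['R']).T@np.array(p['t']).reshape(3),3),np.round(p['R'],3).tolist())
o=monitor.observe();print({k:np.round(v,3).tolist() for k,v in o.items()},robot.hold_point_z)
t=cv2.resize(cv2.imread('pics/top0.png'),(800,600),interpolation=cv2.INTER_CUBIC);cv2.imwrite('pics/top0b.png',t)
E
```

```text
pics
top [[398.4, 0.0, 255.3], [0.0, 398.4, 194.7], [0.0, 0.0, 1.0]] [ 0.473 -0.005  1.144] [[0.0, -1.0, -0.001], [-0.998, 0.0, -0.059], [0.059, 0.001, -0.998]]
side [[454.6, 0.0, 256.9], [0.0, 454.6, 194.2], [0.0, 0.0, 1.0]] [-0.264 -0.794  0.982] [[0.672, -0.741, -0.02], [-0.479, -0.413, -0.775], [0.565, 0.53, -0.632]]
{'time': 0.1, 'qpos': [1.042, 0.343, 1.525, -0.0, 1.275, -0.146], 'qvel': [0.001, -0.001, -0.002, -0.001, 0.002, -0.0], 'joint_efforts': [0.001, -43.2, -24.469, 0.072, 0.053, -0.0], 'tool_pos': [0.196, 0.487, 0.226], 'tool_rot': [-3.14, -0.0, 2.759], 'contact_force': [-0.15, -0.198, -0.635], 'torque': [-0.052, -0.008, -0.003], 'opening': 0.092} 0.0188
```

View pics/top0b.png

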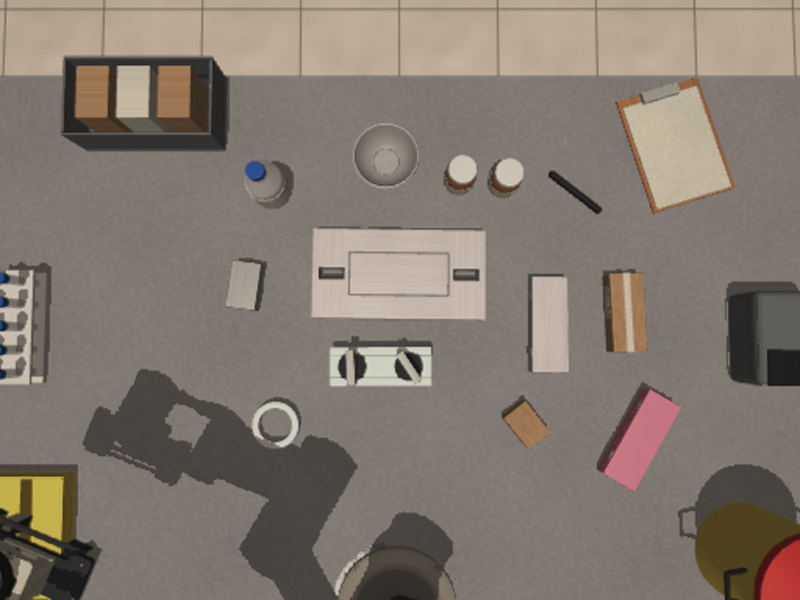

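View pics/side0.png

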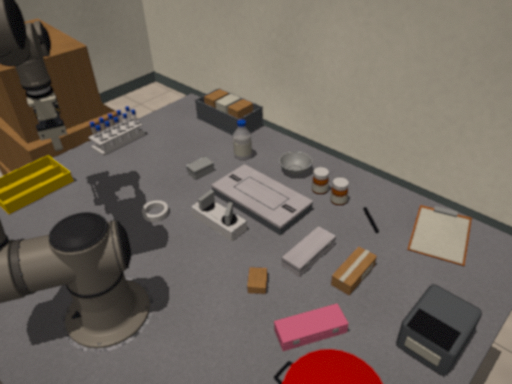

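Case at top-view (548,323), with the pink look-alike at (640,438). Carton at (626,312), with the brown pad_box at (525,422) and the crate contents at (145,92). Grey tin at (244,285). No white box on the table; the white thing at (133,92) is in the crate. Posts at (350,365) and (408,365), slots at (331,272) and (466,274). Next is one close crop to check the choice.

```bash
python3 - <<'E'
from h import *
im=cv2.imread('pics/top0.png')
c=cv2.resize(im[140:290,140:425],None,fx=2.8,fy=2.8,interpolation=cv2.INTER_CUBIC);cv2.imwrite('pics/c1.png',c)
# blobs by contrast against table: flood from several seeds (orig px)
hsv=cv2.cvtColor(im,cv2.COLOR_BGR2HSV)
s=.64
for n,(u,v),z in [('case',(548,323),.04),('tin',(244,285),.04),('cartonL',(617,312),.042),('cartonR',(638,312),.042),('pad',(525,420),.03),('board',(330,245),.04),('rack',(380,366),.04)]:
    m=np.zeros((386,514),np.uint8)
    cv2.floodFill(im.copy(),m,(round(u*s),round(v*s)),0,(9,)*3,(9,)*3,4|(255<<8)|cv2.FLOODFILL_MASK_ONLY)
    m=m[1:-1,1:-1]; cs,_=cv2.findContours(m,cv2.RETR_EXTERNAL,cv2.CHAIN_APPROX_NONE); c=max(cs,key=len)[:,0].astype(float)
    X=back('top',c,z)[:,:2].astype(np.float32); r=cv2.minAreaRect(X*1000); print(n,np.round(r[0]),np.round(r[1]),round(r[2],1),'px',c.min(0),c.max(0))
E
```

```text
case [ 503. -272.] [ 61. 164.] 89.3 px [341. 178.] [363. 237.]
tin [574. 274.] [49. 82.] 82.4 px [145. 167.] [165. 197.]
cartonL [ 525. -392.] [136.  23.] 2.0 px [391. 175.] [400. 224.]
cartonR [492.  -4.] [1447.  925.] 90.0 px [ 0. 48.] [511. 383.]
pad [ 326. -230.] [67. 48.] 38.1 px [323. 258.] [350. 286.]
board [594.  -2.] [304. 157.] 90.0 px [200. 147.] [309. 203.]
rack [430.  30.] [33. 55.] 0.0 px [233. 228.] [253. 240.]
```

View pics/c1.png

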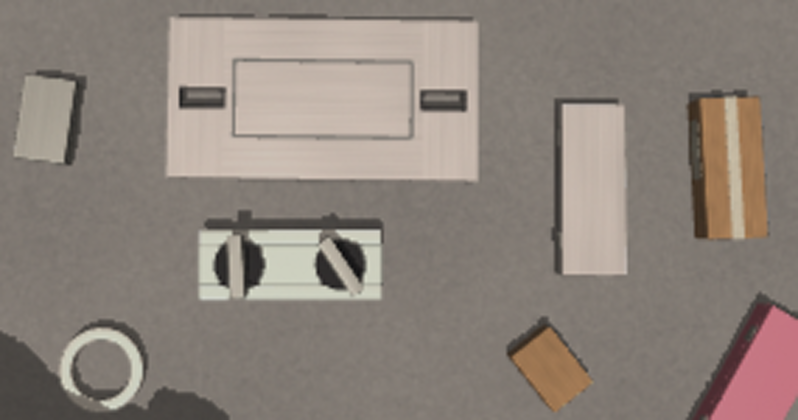

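Crop: bars at (236,266) and (340,265), slots at (202,97) and (443,100). Case, carton and tin have the right sizes. Next I measure the posts, slots and carton precisely.

```bash
python3 - <<'E'
from h import *
im=cv2.imread('pics/top0.png'); k=6
def crop(u0,u1,v0,v1): return cv2.resize(im[v0:v1,u0:u1],None,fx=k,fy=k,interpolation=cv2.INTER_CUBIC)
def full(p,u0,v0): return (np.asarray(p,float)+.5)/k-.5+[u0,v0]
def C(x): return x/2.8
for n,(u,v) in {'slotL':(202,97),'slotR':(443,100)}.items():
    u0,v0=int(u/2.8+140)-14,int(v/2.8+140)-9; c=crop(u0,u0+28,v0,v0+18); m=(c.max(2)<120).astype(np.uint8)
    cs,_=cv2.findContours(m,0,1); q=max(cs,key=cv2.contourArea)[:,0]; X=back('top',full(q,u0,v0),.04)
    r=cv2.minAreaRect((X[:,:2]*1000).astype(np.float32)); print(n,np.round(r[0],1),np.round(r[1],1),round(r[2],1))
for n,(u,v) in {'A':(239,263),'B':(341,264)}.items():
    u0,v0=int(u/2.8+140)-13,int(v/2.8+140)-14; c=crop(u0,u0+26,v0,v0+28)
    m=(c.max(2)<90).astype(np.uint8); m[:4*k]=0
    cs,_=cv2.findContours(m,0,1); q=np.vstack([x for x in cs if cv2.contourArea(x)>150])[:,0]
    (cx,cy),r=cv2.minEnclosingCircle(back('top',full(q,u0,v0),.046)[:,:2].astype(np.float32)*1000); print(n,'collar',round(cx,1),round(cy,1),round(r,1))
    cv2.imwrite(f'pics/p{n}.png',c)
# board + carton geometric edges
print('rack',back('top',[[199/2.8+140-.3,230/2.8+140-.3],[382/2.8+139.7,299/2.8+139.7]],.04).round(4))
f=lambda x,y:[x/2.8+139.7,y/2.8+139.7]
print('board',back('top',[f(168,16),f(477,20),f(478,181),f(166,177)],.04).round(3))
print('carton',back('top',[f(699,97),f(761,97),f(768,238),f(706,238)],.042).round(3))
print('outline',back('top',[f(233,59),f(413,62),f(412,137),f(233,135)],.04).round(3))
a=np.hstack([cv2.resize(cv2.imread(f'pics/p{n}.png'),(390,420)) for n in'AB']);cv2.imwrite('pics/pAB.png',a)
E
```

```text
slotL [595.1 116.8] [46. 21.] 90.0
slotR [ 592.  -122.6] [46.  20.7] 89.3
A collar 429.5 75.4 29.0
B collar 429.6 -20.5 26.0
rack [[ 0.4632  0.1189  0.04  ]
 [ 0.3955 -0.0616  0.04  ]]
board [[ 0.676  0.151  0.04 ]
 [ 0.672 -0.157  0.04 ]
 [ 0.512 -0.157  0.04 ]
 [ 0.516  0.152  0.04 ]]
carton [[ 0.595 -0.377  0.042]
 [ 0.595 -0.438  0.042]
 [ 0.455 -0.442  0.042]
 [ 0.455 -0.381  0.042]]
outline [[ 0.633  0.086  0.04 ]
 [ 0.63  -0.093  0.04 ]
 [ 0.555 -0.092  0.04 ]
 [ 0.557  0.086  0.04 ]]
```

View pics/pAB.png

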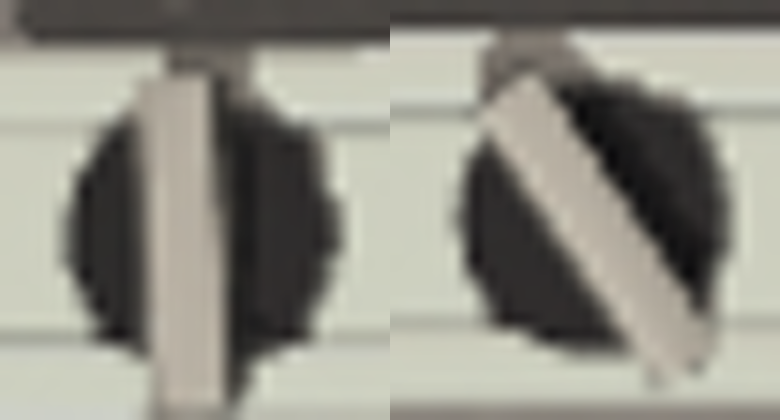

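```bash
cat > plan.py <<'E'
import sys; from h import *
from scipy.spatial.transform import Rotation as Ro
o=monitor.observe(); p=np.array(o['tool_pos']); r=Ro.from_euler('xyz',o['tool_rot'])
print('now',round(o['time'],2),p.round(4),np.degrees(o['tool_rot']).round(2),'F',np.round(o['contact_force'],1),'T',np.round(o['torque'],2),'op',round(o['opening'],4))
for a in sys.argv[1:]:
    x,y,z,w=map(float,a.split(',')); R2=Ro.from_euler('xyz',[180,0,w],degrees=True)
    print(a,'->',(r.inv().apply([x-p[0],y-p[1],z-p[2]])).round(4),(r.inv()*R2).as_rotvec(degrees=True).round(2))
E
python3 - <<'E'
from h import *
for n,c,b in[('A',[225,233.5],[223.7,234.8]),('B',[260.9,233.9],[261.5,235])]:
    print(n,back('top',c,.046).round(4),back('top',b,.088).round(4))
print(proj('side',[[.43,.078,.088],[.43,-.021,.088],[.595,.117,.04],[.592,-.1226,.04]]).round(1))
im=cv2.imread('pics/side0.png');cv2.imwrite('pics/s1.png',cv2.resize(im[155:245,180:320],None,fx=5.7,fy=5.7,interpolation=cv2.INTER_CUBIC))
E
python3 plan.py 0.43,0.078,0.2,181.7
```

```text
A [[0.4313 0.0789 0.046 ]] [[0.4295 0.0791 0.088 ]]
B [[ 0.4302 -0.0196  0.046 ]] [[ 0.4289 -0.0206  0.088 ]]
[[205.  194.2]
 [227.4 207.8]
 [233.9 177.4]
 [287.4 207.7]]
now 0.1 [0.1959 0.4867 0.2261] [-1.7992e+02 -1.0000e-02  1.5807e+02] F [-0.2 -0.2 -0.6] T [-0.05 -0.01 -0.  ] op 0.092
0.43,0.078,0.2,181.7 -> [-0.3698 -0.2916  0.0264] [ -0.07  -0.03 -23.63]
```

View pics/s1.png

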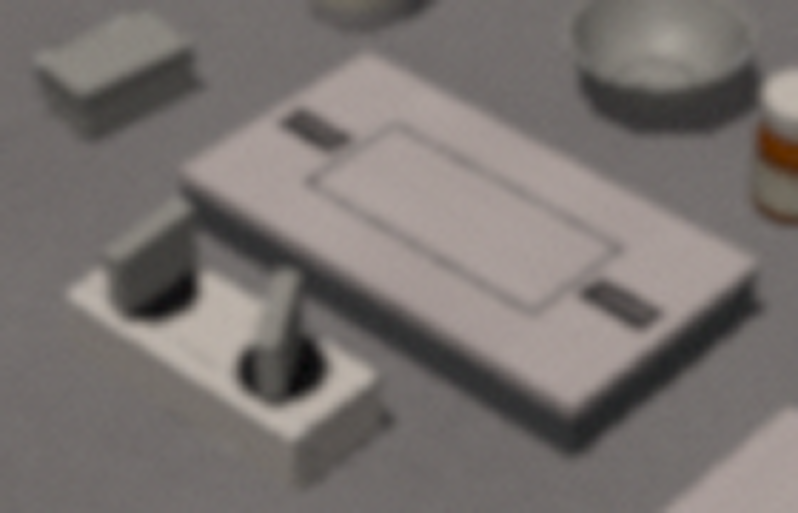

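Side view agrees: slots at (235,178) and (289,208), bars where predicted to within about 1 px. Going to post A.

Emit:
{"name": "move_arm", "arguments": {
  "deltas": [
    {"x":-0.37,"y":-0.291,"z":0.026,"wz":-23.6,"hand":0.5},
    {"x":-0.37,"y":-0.291,"z":0.026,"wz":-23.6,"hand":0.5},
    {"x":-0.37,"y":-0.291,"z":0.026,"wz":-23.6,"hand":0.5},
    {"x":-0.37,"y":-0.291,"z":0.026,"wz":-23.6,"hand":0.5},
    {"x":-0.37,"y":-0.291,"z":0.026,"wz":-23.6,"hand":0.5},
    {"x":-0.37,"y":-0.291,"z":0.026,"wz":-23.6,"hand":0.5},
    {"x":-0.37,"y":-0.291,"z":0.026,"wz":-23.6,"hand":0.5},
    {"x":-0.37,"y":-0.291,"z":0.026,"wz":-23.6,"hand":0.5}
  ],
  "grip_force": 25
}}

```text
schema error: expected keys x, y, z, wx, wy, wz, hand
```

Emit:
{"name": "move_arm", "arguments": {
  "deltas": [
    {"x":-0.37,"y":-0.291,"z":0.026,"wz":-23.6,"hand":0.5}
  ]
}}

```text
schema error: expected keys x, y, z, wx, wy, wz, hand
```

Emit:
{"name": "move_arm", "arguments": {
  "deltas": [
    {"x":-0.37,"y":-0.291,"z":0.026,"wx":0,"wy":0,"wz":-23.6,"hand":0.5},
    {"x":-0.37,"y":-0.291,"z":0.026,"wx":0,"wy":0,"wz":-23.6,"hand":0.5},
    {"x":-0.37,"y":-0.291,"z":0.026,"wx":0,"wy":0,"wz":-23.6,"hand":0.5},
    {"x":-0.37,"y":-0.291,"z":0.026,"wx":0,"wy":0,"wz":-23.6,"hand":0.5},
    {"x":-0.37,"y":-0.291,"z":0.026,"wx":0,"wy":0,"wz":-23.6,"hand":0.5},
    {"x":-0.37,"y":-0.291,"z":0.026,"wx":0,"wy":0,"wz":-23.6,"hand":0.5},
    {"x":-0.37,"y":-0.291,"z":0.026,"wx":0,"wy":0,"wz":-23.6,"hand":0.5},
    {"x":-0.37,"y":-0.291,"z":0.026,"wx":0,"wy":0,"wz":-23.6,"hand":0.5}
  ],
  "grip_force": 25
}}

```text
time: 1.1
tool_pos: [0.4313, 0.0765, 0.2004]
tool_rot: [3.142, -0.0, -3.114]
contact_force: [0.0, 0.1, 0.6]
opening: 0.0462
```

```bash
python3 plan.py 0.4295,0.079,0.2,181.7 0.4295,0.079,0.052,181.7
```

```text
now 1.1 [0.4313 0.0765 0.2004] [ 1.8000e+02 -1.0000e-02 -1.7843e+02] F [0.  0.1 0.6] T [ 0.06 -0.03  0.03] op 0.0462
0.4295,0.079,0.2,181.7 -> [0.0018 0.0025 0.0004] [ 0.   -0.01 -0.13]
0.4295,0.079,0.052,181.7 -> [0.0017 0.0025 0.1484] [ 0.   -0.01 -0.13]
```

Emit:
{"name": "move_arm", "arguments": {
  "deltas": [
    {"x":0.001,"y":0.0015,"z":0.06,"wx":0,"wy":0,"wz":0,"hand":0.5},
    {"x":0.001,"y":0.0015,"z":0.1,"wx":0,"wy":0,"wz":0,"hand":0.5},
    {"x":0.001,"y":0.0015,"z":0.125,"wx":0,"wy":0,"wz":0,"hand":0.5},
    {"x":0.001,"y":0.0015,"z":0.14,"wx":0,"wy":0,"wz":0,"hand":0.5},
    {"x":0.001,"y":0.0015,"z":0.148,"wx":0,"wy":0,"wz":0,"hand":0.5},
    {"x":0.001,"y":0.0015,"z":0.148,"wx":0,"wy":0,"wz":0,"hand":0.5},
    {"x":0.001,"y":0.0015,"z":0.148,"wx":0,"wy":0,"wz":0,"hand":0.5}
  ]
}}

```text
time: 1.98
tool_pos: [0.43, 0.0804, 0.0533]
tool_rot: [3.142, 0.001, -3.112]
contact_force: [0.2, -0.9, -0.3]
opening: 0.0459
```

```bash
python3 plan.py 0.4295,0.079,0.052,181.7
```

```text
now 1.98 [0.43   0.0804 0.0533] [ 1.8000e+02  7.0000e-02 -1.7833e+02] F [ 0.2 -0.9 -0.3] T [0.01 0.02 0.05] op 0.0459
0.4295,0.079,0.052,181.7 -> [ 0.0006 -0.0014  0.0013] [ 0.    0.07 -0.03]
```

Closing.

Emit:
{"name": "move_arm", "arguments": {
  "deltas": [
    {"x":0,"y":-0.001,"z":0,"wx":0,"wy":0,"wz":0,"hand":0.25},
    {"x":0,"y":-0.001,"z":0,"wx":0,"wy":0,"wz":0,"hand":0.1},
    {"x":0,"y":-0.001,"z":0,"wx":0,"wy":0,"wz":0,"hand":0},
    {"x":0,"y":-0.001,"z":0,"wx":0,"wy":0,"wz":0,"hand":0},
    {"x":0,"y":-0.001,"z":0,"wx":0,"wy":0,"wz":0,"hand":0},
    {"x":0,"y":-0.001,"z":0,"wx":0,"wy":0,"wz":0,"hand":0}
  ],
  "grip_force": 25
}}

```text
time: 2.72
tool_pos: [0.4297, 0.0793, 0.0528]
tool_rot: [3.142, 0.0, -3.112]
contact_force: [-1.4, -0.5, 2.7]
opening: 0.0137
```

```bash
python3 plan.py
```

```text
now 2.73 [0.4297 0.0793 0.0528] [ 1.8000e+02  1.0000e-02 -1.7833e+02] F [-1.4 -0.5  2.7] T [-0.13  0.11 -0.09] op 0.0137
```

Emit:
{"name": "move_arm", "arguments": {
  "deltas": [
    {"x":0,"y":0,"z":-0.03,"wx":0,"wy":0,"wz":0,"hand":0},
    {"x":0,"y":0,"z":-0.07,"wx":0,"wy":0,"wz":0,"hand":0},
    {"x":0,"y":0,"z":-0.1,"wx":0,"wy":0,"wz":0,"hand":0},
    {"x":0,"y":0,"z":-0.1,"wx":0,"wy":0,"wz":0,"hand":0},
    {"x":0,"y":0,"z":-0.1,"wx":0,"wy":0,"wz":0,"hand":0}
  ]
}}

```text
time: 3.35
tool_pos: [0.4288, 0.0794, 0.1516]
tool_rot: [3.141, -0.002, -3.112]
contact_force: [0.0, -0.0, -1.5]
opening: 0.0139
```

```bash
python3 plan.py .595,.117,.15,89.3 .595,.117,.15,140; python3 - <<'E'
from h import *
im=snap('top','top1.png'); s=snap('side','side1.png')
o=monitor.observe();x,y,z=o['tool_pos'];uv=proj('top',[x,y,z-.0128])[0];print(uv,proj('side',[x,y,z-.0128]))
u,v=uv.astype(int);c=cv2.cvtColor(im,4)[v-35:v+35,u-40:u+40];a=cv2.resize(c,(400,350),interpolation=2)
u,v=proj('side',[x,y,z-.0128])[0].astype(int);c=cv2.cvtColor(s,4)[v-35:v+35,u-40:u+40];b=cv2.resize(c,(400,350),interpolation=2)
cv2.imwrite('pics/g1.png',np.hstack([a,b]))
E
```

```text
now 3.35 [0.4288 0.0794 0.1516] [ 1.7999e+02 -1.1000e-01 -1.7833e+02] F [ 0.  -0.  -1.5] T [ 0.03  0.02 -0.02] op 0.0139
.595,.117,.15,89.3 -> [-0.1672  0.0328  0.0013] [-8.000e-02 -9.000e-02  9.237e+01]
.595,.117,.15,140 -> [-0.1672  0.0328  0.0013] [-3.000e-02 -1.000e-01  4.167e+01]
[221.99814069 235.95075543] [[202.86970063 181.44244696]]
```

View pics/g1.png

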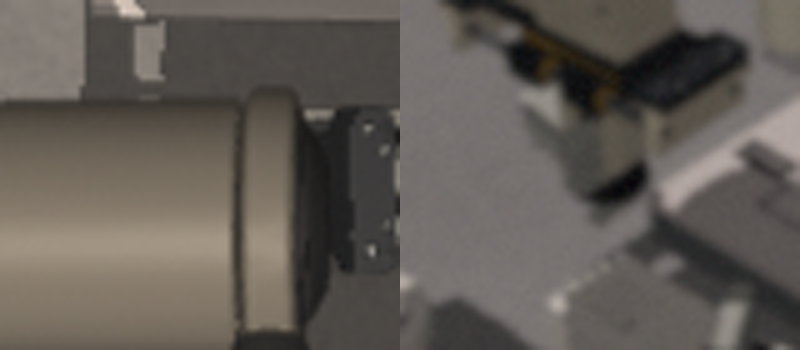

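Side crop: collar at about (212,185) in the right half, 1–2 px right of prediction. The slots showed the same offset, so it is a side-camera bias. Moving over the left slot while turning.

Emit:
{"name": "move_arm", "arguments": {
  "deltas": [
    {"x":-0.02,"y":0.004,"z":0,"wx":0,"wy":0,"wz":10,"hand":0},
    {"x":-0.04,"y":0.008,"z":0,"wx":0,"wy":0,"wz":20,"hand":0},
    {"x":-0.06,"y":0.012,"z":0,"wx":0,"wy":0,"wz":30,"hand":0},
    {"x":-0.08,"y":0.016,"z":0,"wx":0,"wy":0,"wz":40,"hand":0},
    {"x":-0.1,"y":0.02,"z":0,"wx":0,"wy":0,"wz":50,"hand":0},
    {"x":-0.12,"y":0.024,"z":0,"wx":0,"wy":0,"wz":60,"hand":0},
    {"x":-0.14,"y":0.028,"z":0,"wx":0,"wy":0,"wz":70,"hand":0},
    {"x":-0.167,"y":0.033,"z":0,"wx":0,"wy":0,"wz":80,"hand":0}
  ]
}}

```text
time: 4.45
tool_pos: [0.5954, 0.1173, 0.1509]
tool_rot: [-3.138, -0.0, 1.769]
contact_force: [-0.3, 0.4, -1.2]
opening: 0.014
```

Emit:
{"name": "move_arm", "arguments": {
  "deltas": [
    {"x":0,"y":0,"z":0,"wx":0,"wy":0,"wz":10,"hand":0},
    {"x":0,"y":0,"z":0,"wx":0,"wy":0,"wz":12.4,"hand":0},
    {"x":0,"y":0,"z":0.03,"wx":0,"wy":0,"wz":12.4,"hand":0},
    {"x":0,"y":0,"z":0.06,"wx":0,"wy":0,"wz":12.4,"hand":0},
    {"x":0,"y":0,"z":0.06,"wx":0,"wy":0,"wz":12.4,"hand":0},
    {"x":0,"y":0,"z":0.06,"wx":0,"wy":0,"wz":12.4,"hand":0}
  ]
}}

```text
time: 5.2
tool_pos: [0.5959, 0.1172, 0.093]
tool_rot: [3.141, -0.0, 1.558]
contact_force: [-0.5, 0.4, -2.0]
opening: 0.0138
```

```bash
python3 plan.py .595,.117,.09,89.3; python3 - <<'E'
from h import *
im=snap('top','top2.png'); s=snap('side','side2.png')
o=monitor.observe();x,y,z=o['tool_pos'];P=[x,y,z-.0128]
out=[]
for n,m in(('top',im),('side',s)):
    u,v=proj(n,P)[0].astype(int);print(n,u,v,proj(n,P));out.append(cv2.resize(cv2.cvtColor(m,4)[v-30:v+30,u-34:u+34],(408,360),interpolation=2))
cv2.imwrite('pics/g2.png',np.hstack(out)[:,:800])
E
```

```text
now 5.2 [0.5959 0.1172 0.093 ] [ 1.7999e+02 -1.0000e-02  8.9270e+01] F [-0.5  0.4 -2. ] T [-0.09  0.07  0.02] op 0.0138
.595,.117,.09,89.3 -> [-0.0003 -0.0009  0.003 ] [ 0.01 -0.01 -0.03]
top 209 172 [[209.96896974 172.18148386]]
side 233 167 [[233.50208875 167.48728963]]
```

View pics/g2.png

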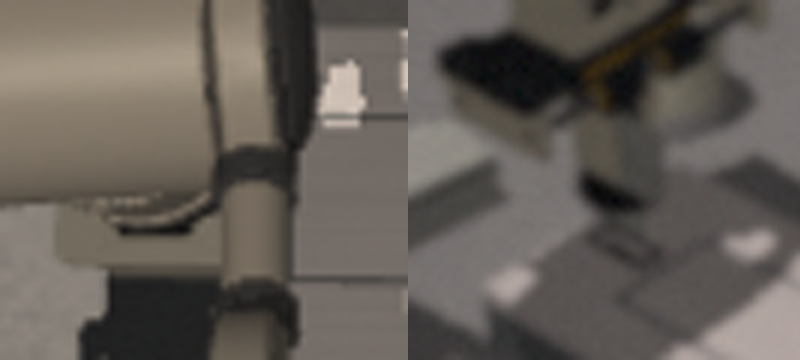

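Lower to just inside the slot mouth and check the force.

Emit:
{"name": "move_arm", "arguments": {
  "deltas": [
    {"x":0,"y":-0.001,"z":0.006,"wx":0,"wy":0,"wz":0,"hand":0},
    {"x":0,"y":-0.001,"z":0.01,"wx":0,"wy":0,"wz":0,"hand":0},
    {"x":0,"y":-0.001,"z":0.014,"wx":0,"wy":0,"wz":0,"hand":0},
    {"x":0,"y":-0.001,"z":0.018,"wx":0,"wy":0,"wz":0,"hand":0},
    {"x":0,"y":-0.001,"z":0.02,"wx":0,"wy":0,"wz":0,"hand":0},
    {"x":0,"y":-0.001,"z":0.02,"wx":0,"wy":0,"wz":0,"hand":0}
  ]
}}

```text
time: 6.05
tool_pos: [0.5945, 0.1172, 0.0725]
tool_rot: [-3.141, -0.0, 1.558]
contact_force: [0.9, 0.4, -0.6]
opening: 0.0139
```

```bash
python3 plan.py .595,.117,.053,89.3
```

```text
now 6.05 [0.5945 0.1172 0.0725] [-179.98   -0.     89.27] F [ 0.9  0.4 -0.6] T [-0.1  -0.   -0.05] op 0.0139
.595,.117,.053,89.3 -> [-0.0002  0.0005  0.0195] [-0.02 -0.   -0.03]
```

Entering freely: head 5 mm into the slot, no force. Seating.

Emit:
{"name": "move_arm", "arguments": {
  "deltas": [
    {"x":0,"y":0,"z":0.006,"wx":0,"wy":0,"wz":0,"hand":0},
    {"x":0,"y":0,"z":0.012,"wx":0,"wy":0,"wz":0,"hand":0},
    {"x":0,"y":0,"z":0.017,"wx":0,"wy":0,"wz":0,"hand":0},
    {"x":0,"y":0,"z":0.0195,"wx":0,"wy":0,"wz":0,"hand":0},
    {"x":0,"y":0,"z":0.0195,"wx":0,"wy":0,"wz":0,"hand":0},
    {"x":0,"y":0,"z":0.0195,"wx":0,"wy":0,"wz":0,"hand":0}
  ]
}}

```text
time: 6.8
tool_pos: [0.5946, 0.1172, 0.0532]
tool_rot: [3.141, -0.0, 1.558]
contact_force: [1.3, -0.2, -2.0]
opening: 0.0137
```

```bash
python3 plan.py .595,.117,.053,89.3
```

```text
now 6.8 [0.5946 0.1172 0.0532] [179.99  -0.    89.27] F [ 1.3 -0.2 -2. ] T [-0.09  0.03 -0.01] op 0.0137
.595,.117,.053,89.3 -> [-0.0002  0.0004  0.0002] [ 0.01 -0.   -0.03]
```

Emit:
{"name": "move_arm", "arguments": {
  "deltas": [
    {"x":0,"y":0,"z":0,"wx":0,"wy":0,"wz":-10,"hand":0},
    {"x":0,"y":0,"z":0,"wx":0,"wy":0,"wz":-20,"hand":0},
    {"x":0,"y":0,"z":0,"wx":0,"wy":0,"wz":-30,"hand":0},
    {"x":0,"y":0,"z":0,"wx":0,"wy":0,"wz":-40,"hand":0},
    {"x":0,"y":0,"z":0,"wx":0,"wy":0,"wz":-50,"hand":0},
    {"x":0,"y":0,"z":0,"wx":0,"wy":0,"wz":-60,"hand":0},
    {"x":0,"y":0,"z":0,"wx":0,"wy":0,"wz":-70,"hand":0},
    {"x":0,"y":0,"z":0,"wx":0,"wy":0,"wz":-80,"hand":0}
  ]
}}

```text
time: 7.8
tool_pos: [0.5947, 0.1172, 0.0533]
tool_rot: [3.141, 0.0, 2.96]
contact_force: [0.0, 0.2, -1.9]
opening: 0.0142
```

Emit:
{"name": "move_arm", "arguments": {
  "deltas": [
    {"x":0,"y":0,"z":0,"wx":0,"wy":0,"wz":-10,"hand":0},
    {"x":0,"y":0,"z":0,"wx":0,"wy":0,"wz":-10,"hand":0},
    {"x":0,"y":0,"z":0,"wx":0,"wy":0,"wz":-10,"hand":0}
  ]
}}

```text
time: 8.18
tool_pos: [0.5946, 0.1173, 0.0533]
tool_rot: [3.141, 0.0, 3.125]
contact_force: [0.5, -0.4, -0.7]
opening: 0.014
```

```bash
python3 plan.py .595,.117,.053,179.3
```

```text
now 8.18 [0.5946 0.1173 0.0533] [1.7999e+02 1.0000e-02 1.7907e+02] F [ 0.5 -0.4 -0.7] T [0.03 0.01 0.02] op 0.014
.595,.117,.053,179.3 -> [-0.0004 -0.0002  0.0003] [ 0.01  0.01 -0.23]
```

Emit:
{"name": "move_arm", "arguments": {
  "deltas": [
    {"x":0,"y":0,"z":0,"wx":0,"wy":0,"wz":0,"hand":0.4},
    {"x":0,"y":0,"z":0,"wx":0,"wy":0,"wz":0,"hand":0.4},
    {"x":0,"y":0,"z":0,"wx":0,"wy":0,"wz":0,"hand":0.4},
    {"x":0,"y":0,"z":-0.02,"wx":0,"wy":0,"wz":0,"hand":0.4},
    {"x":0,"y":0,"z":-0.07,"wx":0,"wy":0,"wz":0,"hand":0.4},
    {"x":0,"y":0,"z":-0.13,"wx":0,"wy":0,"wz":0,"hand":0.4},
    {"x":0,"y":0,"z":-0.13,"wx":0,"wy":0,"wz":0,"hand":0.4}
  ]
}}

```text
time: 9.05
tool_pos: [0.5974, 0.1175, 0.189]
tool_rot: [3.141, 0.011, 3.129]
contact_force: [0.2, -0.0, 0.4]
opening: 0.0369
```

```bash
python3 plan.py .429,-.0205,.18,31.7
```

```text
now 9.05 [0.5974 0.1175 0.189 ] [179.94   0.63 179.25] F [ 0.2 -0.   0.4] T [-0.02  0.03 -0.01] op 0.0369
.429,-.0205,.18,31.7 -> [ 0.1666 -0.1402  0.007 ] [  0.84   0.17 147.55]
```

Emit:
{"name": "move_arm", "arguments": {
  "deltas": [
    {"x":0.04,"y":-0.035,"z":0.003,"wx":0,"wy":0,"wz":-8,"hand":0.4},
    {"x":0.08,"y":-0.07,"z":0.003,"wx":0,"wy":0,"wz":-16,"hand":0.4},
    {"x":0.12,"y":-0.105,"z":0.003,"wx":0,"wy":0,"wz":-24,"hand":0.4},
    {"x":0.1634,"y":-0.1404,"z":0.003,"wx":0,"wy":0,"wz":-32.6,"hand":0.4},
    {"x":0.1634,"y":-0.1404,"z":0.003,"wx":0,"wy":0,"wz":-32.6,"hand":0.4},
    {"x":0.1634,"y":-0.1404,"z":0.003,"wx":0,"wy":0,"wz":-32.6,"hand":0.4},
    {"x":0.1634,"y":-0.1404,"z":0.003,"wx":0,"wy":0,"wz":-32.6,"hand":0.4}
  ]
}}

```text
time: 9.93
tool_pos: [0.4302, -0.0206, 0.18]
tool_rot: [-3.142, 0.0, -2.585]
contact_force: [-0.0, -0.1, 0.1]
opening: 0.0367
```

```bash
python3 plan.py .429,-.0205,.053,211.7
```

```text
now 9.93 [ 0.4302 -0.0206  0.18  ] [-1.8000e+02  2.0000e-02 -1.4812e+02] F [-0.  -0.1  0.1] T [ 0.12  0.05 -0.01] op 0.0367
.429,-.0205,.053,211.7 -> [0.001  0.0007 0.127 ] [-0.    0.02  0.18]
```

Emit:
{"name": "move_arm", "arguments": {
  "deltas": [
    {"x":0.001,"y":0.0007,"z":0.05,"wx":0,"wy":0,"wz":0,"hand":0.4},
    {"x":0.001,"y":0.0007,"z":0.09,"wx":0,"wy":0,"wz":0,"hand":0.4},
    {"x":0.001,"y":0.0007,"z":0.115,"wx":0,"wy":0,"wz":0,"hand":0.4},
    {"x":0.001,"y":0.0007,"z":0.127,"wx":0,"wy":0,"wz":0,"hand":0.4},
    {"x":0.001,"y":0.0007,"z":0.127,"wx":0,"wy":0,"wz":0,"hand":0.4},
    {"x":0.001,"y":0.0007,"z":0.127,"wx":0,"wy":0,"wz":0,"hand":0.2},
    {"x":0.001,"y":0.0007,"z":0.127,"wx":0,"wy":0,"wz":0,"hand":0},
    {"x":0.001,"y":0.0007,"z":0.127,"wx":0,"wy":0,"wz":0,"hand":0}
  ]
}}

```text
time: 10.92
tool_pos: [0.4287, -0.0212, 0.0539]
tool_rot: [-3.14, 0.001, -2.585]
contact_force: [-0.4, -0.4, 3.7]
opening: 0.0139
```

Emit:
{"name": "move_arm", "arguments": {
  "deltas": [
    {"x":0,"y":0,"z":0,"wx":0,"wy":0,"wz":0,"hand":0},
    {"x":0,"y":0,"z":0,"wx":0,"wy":0,"wz":0,"hand":0},
    {"x":0,"y":0,"z":0,"wx":0,"wy":0,"wz":0,"hand":0}
  ]
}}

```text
time: 11.3
tool_pos: [0.4287, -0.0212, 0.0539]
tool_rot: [-3.141, 0.001, -2.586]
contact_force: [-0.6, 0.0, 6.2]
opening: 0.014
```

```bash
python3 plan.py .592,-.1226,.15,89.3
```

```text
now 11.3 [ 0.4287 -0.0212  0.0539] [-1.7994e+02  7.0000e-02 -1.4814e+02] F [-0.6  0.   6.2] T [0.06 0.18 0.01] op 0.014
.592,-.1226,.15,89.3 -> [-0.0853 -0.1725 -0.0958] [4.0000e-02 1.0000e-01 1.2256e+02]
```

Emit:
{"name": "move_arm", "arguments": {
  "deltas": [
    {"x":0,"y":0,"z":-0.04,"wx":0,"wy":0,"wz":0,"hand":0},
    {"x":0,"y":0,"z":-0.09,"wx":0,"wy":0,"wz":0,"hand":0},
    {"x":0,"y":0,"z":-0.1,"wx":0,"wy":0,"wz":10,"hand":0},
    {"x":-0.017,"y":-0.034,"z":-0.1,"wx":0,"wy":0,"wz":20,"hand":0},
    {"x":-0.034,"y":-0.068,"z":-0.1,"wx":0,"wy":0,"wz":30,"hand":0},
    {"x":-0.051,"y":-0.102,"z":-0.1,"wx":0,"wy":0,"wz":40,"hand":0},
    {"x":-0.068,"y":-0.136,"z":-0.1,"wx":0,"wy":0,"wz":50,"hand":0},
    {"x":-0.0853,"y":-0.1725,"z":-0.1,"wx":0,"wy":0,"wz":60,"hand":0}
  ]
}}

```text
time: 12.3
tool_pos: [0.5922, -0.123, 0.1528]
tool_rot: [-3.142, -0.001, 2.645]
contact_force: [0.8, -0.9, -1.6]
opening: 0.0137
```

Emit:
{"name": "move_arm", "arguments": {
  "deltas": [
    {"x":0,"y":0,"z":0,"wx":0,"wy":0,"wz":10,"hand":0},
    {"x":0,"y":0,"z":0,"wx":0,"wy":0,"wz":20,"hand":0},
    {"x":0,"y":0,"z":0,"wx":0,"wy":0,"wz":30,"hand":0},
    {"x":0,"y":0,"z":0,"wx":0,"wy":0,"wz":40,"hand":0},
    {"x":0,"y":0,"z":0,"wx":0,"wy":0,"wz":50,"hand":0},
    {"x":0,"y":0,"z":0,"wx":0,"wy":0,"wz":60,"hand":0},
    {"x":0,"y":0,"z":0,"wx":0,"wy":0,"wz":62.5,"hand":0},
    {"x":0,"y":0,"z":0,"wx":0,"wy":0,"wz":62.5,"hand":0}
  ]
}}

```text
time: 13.3
tool_pos: [0.5913, -0.1224, 0.1528]
tool_rot: [-3.141, -0.0, 1.56]
contact_force: [-0.3, -0.7, -1.8]
opening: 0.014
```

```bash
python3 plan.py .592,-.1226,.09,89.3
```

```text
now 13.3 [ 0.5913 -0.1224  0.1528] [-1.7995e+02 -2.0000e-02  8.9390e+01] F [-0.3 -0.7 -1.8] T [-0.06  0.03  0.06] op 0.014
.592,-.1226,.09,89.3 -> [-0.0002  0.0007  0.0628] [-0.05 -0.02  0.09]
```

Emit:
{"name": "move_arm", "arguments": {
  "deltas": [
    {"x":0,"y":0.0005,"z":0.04,"wx":0,"wy":0,"wz":0,"hand":0},
    {"x":0,"y":0.0005,"z":0.06,"wx":0,"wy":0,"wz":0,"hand":0},
    {"x":0,"y":0.0005,"z":0.066,"wx":0,"wy":0,"wz":0,"hand":0},
    {"x":0,"y":0.0005,"z":0.07,"wx":0,"wy":0,"wz":0,"hand":0},
    {"x":0,"y":0.0005,"z":0.074,"wx":0,"wy":0,"wz":0,"hand":0},
    {"x":0,"y":0.0005,"z":0.078,"wx":0,"wy":0,"wz":0,"hand":0},
    {"x":0,"y":0.0005,"z":0.079,"wx":0,"wy":0,"wz":0,"hand":0},
    {"x":0,"y":0.0005,"z":0.079,"wx":0,"wy":0,"wz":0,"hand":0}
  ]
}}

```text
time: 14.3
tool_pos: [0.5923, -0.1225, 0.0744]
tool_rot: [3.141, -0.0, 1.56]
contact_force: [0.6, -0.0, -1.0]
opening: 0.0139
```

```bash
python3 plan.py .592,-.1226,.054,89.3
```

```text
now 14.3 [ 0.5923 -0.1225  0.0744] [179.98  -0.    89.37] F [ 0.6 -0.  -1. ] T [-0.11  0.11  0.04] op 0.0139
.592,-.1226,.054,89.3 -> [-0.0001 -0.0003  0.0204] [ 0.02 -0.    0.07]
```

Emit:
{"name": "move_arm", "arguments": {
  "deltas": [
    {"x":0,"y":0,"z":0.006,"wx":0,"wy":0,"wz":0,"hand":0},
    {"x":0,"y":0,"z":0.012,"wx":0,"wy":0,"wz":0,"hand":0},
    {"x":0,"y":0,"z":0.017,"wx":0,"wy":0,"wz":0,"hand":0},
    {"x":0,"y":0,"z":0.0205,"wx":0,"wy":0,"wz":0,"hand":0},
    {"x":0,"y":0,"z":0.0205,"wx":0,"wy":0,"wz":0,"hand":0},
    {"x":0,"y":0,"z":0.0205,"wx":0,"wy":0,"wz":0,"hand":0}
  ]
}}

```text
time: 15.05
tool_pos: [0.5922, -0.1225, 0.0539]
tool_rot: [3.141, -0.0, 1.56]
contact_force: [-1.8, 0.1, 1.5]
opening: 0.0137
```

```bash
python3 plan.py .592,-.1226,.054,89.3
```

```text
now 15.05 [ 0.5922 -0.1225  0.0539] [179.99  -0.    89.37] F [-1.8  0.1  1.5] T [ 0.03  0.23 -0.05] op 0.0137
.592,-.1226,.054,89.3 -> [-0.0001 -0.0002 -0.0001] [ 0.01 -0.    0.07]
```

Emit:
{"name": "move_arm", "arguments": {
  "deltas": [
    {"x":0,"y":0,"z":0,"wx":0,"wy":0,"wz":-10,"hand":0},
    {"x":0,"y":0,"z":0,"wx":0,"wy":0,"wz":-20,"hand":0},
    {"x":0,"y":0,"z":0,"wx":0,"wy":0,"wz":-30,"hand":0},
    {"x":0,"y":0,"z":0,"wx":0,"wy":0,"wz":-40,"hand":0},
    {"x":0,"y":0,"z":0,"wx":0,"wy":0,"wz":-50,"hand":0},
    {"x":0,"y":0,"z":0,"wx":0,"wy":0,"wz":-60,"hand":0},
    {"x":0,"y":0,"z":0,"wx":0,"wy":0,"wz":-70,"hand":0},
    {"x":0,"y":0,"z":0,"wx":0,"wy":0,"wz":-80,"hand":0}
  ]
}}

```text
time: 16.05
tool_pos: [0.5925, -0.1226, 0.0539]
tool_rot: [3.142, 0.001, 2.962]
contact_force: [0.0, 0.7, 0.1]
opening: 0.0145
```

Emit:
{"name": "move_arm", "arguments": {
  "deltas": [
    {"x":0,"y":0,"z":0,"wx":0,"wy":0,"wz":-10,"hand":0},
    {"x":0,"y":0,"z":0,"wx":0,"wy":0,"wz":-10,"hand":0},
    {"x":0,"y":0,"z":0,"wx":0,"wy":0,"wz":-10,"hand":0}
  ]
}}

```text
time: 16.42
tool_pos: [0.5925, -0.1226, 0.0539]
tool_rot: [-3.141, 0.001, 3.127]
contact_force: [0.1, -0.1, 1.5]
opening: 0.0141
```

Emit:
{"name": "move_arm", "arguments": {
  "deltas": [
    {"x":0,"y":0,"z":0,"wx":0,"wy":0,"wz":0,"hand":0.4},
    {"x":0,"y":0,"z":0,"wx":0,"wy":0,"wz":0,"hand":0.4},
    {"x":0,"y":0,"z":0,"wx":0,"wy":0,"wz":0,"hand":0.4},
    {"x":0,"y":0,"z":-0.02,"wx":0,"wy":0,"wz":0,"hand":0.4},
    {"x":0,"y":0,"z":-0.07,"wx":0,"wy":0,"wz":0,"hand":0.4},
    {"x":0,"y":0,"z":-0.13,"wx":0,"wy":0,"wz":0,"hand":0.4},
    {"x":0,"y":0,"z":-0.13,"wx":0,"wy":0,"wz":0,"hand":0.4},
    {"x":0,"y":0,"z":-0.13,"wx":0,"wy":0,"wz":0,"hand":0.4}
  ]
}}

```text
time: 17.42
tool_pos: [0.5918, -0.1224, 0.1833]
tool_rot: [3.141, -0.0, 3.13]
contact_force: [-0.4, -0.8, -0.2]
opening: 0.0364
```

```bash
python3 plan.py .503,-.272,.13,179.3
```

```text
now 17.43 [ 0.5918 -0.1224  0.1833] [ 1.7999e+02 -3.0000e-02  1.7935e+02] F [-0.4 -0.8 -0.2] T [-0.    0.03 -0.01] op 0.0364
.503,-.272,.13,179.3 -> [ 0.0871 -0.1506  0.0533] [ 0.01 -0.03  0.05]
```

Emit:
{"name": "move_arm", "arguments": {
  "deltas": [
    {"x":0.045,"y":-0.0756,"z":0,"wx":0,"wy":0,"wz":0,"hand":1},
    {"x":0.087,"y":-0.1506,"z":0,"wx":0,"wy":0,"wz":0,"hand":1},
    {"x":0.087,"y":-0.1506,"z":0.0533,"wx":0,"wy":0,"wz":0,"hand":1},
    {"x":0.087,"y":-0.1506,"z":0.0533,"wx":0,"wy":0,"wz":0,"hand":1},
    {"x":0.087,"y":-0.1506,"z":0.0533,"wx":0,"wy":0,"wz":0,"hand":1},
    {"x":0.087,"y":-0.1506,"z":0.0533,"wx":0,"wy":0,"wz":0,"hand":1}
  ]
}}

```text
time: 18.18
tool_pos: [0.5046, -0.2713, 0.131]
tool_rot: [-3.141, 0.001, 3.132]
contact_force: [0.6, 0.1, 0.5]
opening: 0.0901
```

```bash
python3 plan.py .503,-.272,.012,179.3; python3 - <<'E'
from h import *
s=snap('side','side3.png');t=snap('top','top3.png')
c=cv2.resize(cv2.cvtColor(s,4)[130:270,170:350],(514,400),interpolation=2)
d=cv2.resize(cv2.cvtColor(t,4)[140:240,190:260],(280,400),interpolation=2);cv2.imwrite('pics/g3.png',np.hstack([c,d]))
E
```

```text
now 18.18 [ 0.5046 -0.2713  0.131 ] [-1.7998e+02  6.0000e-02  1.7944e+02] F [0.6 0.1 0.5] T [0.03 0.01 0.03] op 0.0901
.503,-.272,.012,179.3 -> [ 0.0017 -0.0007  0.119 ] [-0.02  0.06  0.14]
```

View pics/g3.png

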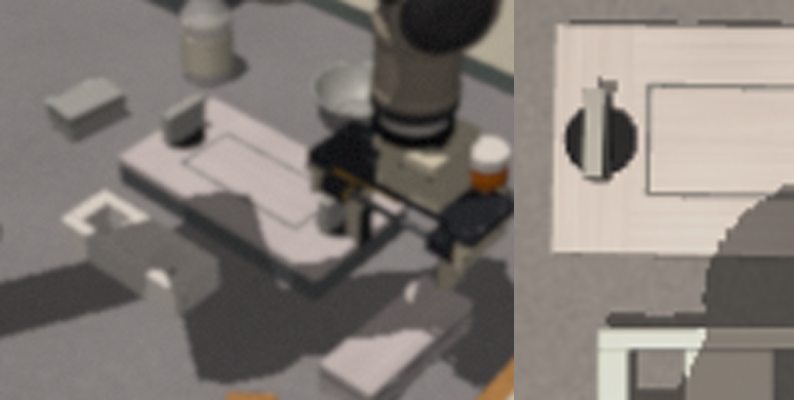

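Left post is seated, with its bar crosswise (right half, bar at (600,130)). Taking the case.

Emit:
{"name": "move_arm", "arguments": {
  "deltas": [
    {"x":0.001,"y":-0.001,"z":0.05,"wx":0,"wy":0,"wz":0,"hand":1},
    {"x":0.001,"y":-0.001,"z":0.09,"wx":0,"wy":0,"wz":0,"hand":1},
    {"x":0.001,"y":-0.001,"z":0.112,"wx":0,"wy":0,"wz":0,"hand":1},
    {"x":0.001,"y":-0.001,"z":0.119,"wx":0,"wy":0,"wz":0,"hand":1},
    {"x":0.001,"y":-0.001,"z":0.119,"wx":0,"wy":0,"wz":0,"hand":0.8},
    {"x":0.001,"y":-0.001,"z":0.119,"wx":0,"wy":0,"wz":0,"hand":0.6},
    {"x":0.001,"y":-0.001,"z":0.119,"wx":0,"wy":0,"wz":0,"hand":0.6},
    {"x":0.001,"y":-0.001,"z":0.119,"wx":0,"wy":0,"wz":0,"hand":0.6}
  ],
  "grip_force": 35
}}

```text
time: 19.27
tool_pos: [0.503, -0.2731, 0.0123]
tool_rot: [-3.141, 0.001, 3.13]
contact_force: [0.1, 2.6, 5.0]
opening: 0.0636
```

```bash
python3 plan.py .594,-.003,.15,89.3
```

```text
now 19.27 [ 0.503  -0.2731  0.0123] [-1.7998e+02  7.0000e-02  1.7936e+02] F [0.1 2.6 5. ] T [ 0.43  0.08 -0.  ] op 0.0636
.594,-.003,.15,89.3 -> [-0.0882  0.2711 -0.1376] [4.000e-02 8.000e-02 9.006e+01]
```

Emit:
{"name": "move_arm", "arguments": {
  "deltas": [
    {"x":0,"y":0,"z":-0.04,"wx":0,"wy":0,"wz":0,"hand":0.6},
    {"x":0,"y":0,"z":-0.09,"wx":0,"wy":0,"wz":0,"hand":0.6},
    {"x":0,"y":0,"z":-0.138,"wx":0,"wy":0,"wz":0,"hand":0.6},
    {"x":-0.005,"y":0.02,"z":-0.138,"wx":0,"wy":0,"wz":10,"hand":0.6},
    {"x":-0.02,"y":0.06,"z":-0.138,"wx":0,"wy":0,"wz":20,"hand":0.6},
    {"x":-0.033,"y":0.1,"z":-0.138,"wx":0,"wy":0,"wz":30,"hand":0.6},
    {"x":-0.045,"y":0.14,"z":-0.138,"wx":0,"wy":0,"wz":40,"hand":0.6},
    {"x":-0.06,"y":0.18,"z":-0.138,"wx":0,"wy":0,"wz":50,"hand":0.6}
  ]
}}

```text
time: 20.27
tool_pos: [0.5641, -0.0925, 0.1487]
tool_rot: [-3.141, -0.001, 2.252]
contact_force: [0.9, -0.5, -3.5]
opening: 0.0632
```

```bash
python3 plan.py .5935,-.003,.15,89.3
```

```text
now 20.27 [ 0.5641 -0.0925  0.1487] [-1.7994e+02 -8.0000e-02  1.2902e+02] F [ 0.9 -0.5 -3.5] T [-0.06 -0.05 -0.01] op 0.0632
.5935,-.003,.15,89.3 -> [ 0.051   0.0792 -0.0013] [-0.09 -0.05 39.72]
```

Emit:
{"name": "move_arm", "arguments": {
  "deltas": [
    {"x":0.015,"y":0.024,"z":-0.001,"wx":0,"wy":0,"wz":10,"hand":0.6},
    {"x":0.03,"y":0.048,"z":-0.001,"wx":0,"wy":0,"wz":20,"hand":0.6},
    {"x":0.045,"y":0.07,"z":-0.001,"wx":0,"wy":0,"wz":30,"hand":0.6},
    {"x":0.051,"y":0.079,"z":-0.001,"wx":0,"wy":0,"wz":39.7,"hand":0.6},
    {"x":0.051,"y":0.079,"z":-0.001,"wx":0,"wy":0,"wz":39.7,"hand":0.6},
    {"x":0.051,"y":0.079,"z":-0.001,"wx":0,"wy":0,"wz":39.7,"hand":0.6},
    {"x":0.051,"y":0.079,"z":-0.001,"wx":0,"wy":0,"wz":39.7,"hand":0.6}
  ]
}}

```text
time: 21.15
tool_pos: [0.593, -0.005, 0.1503]
tool_rot: [-3.141, 0.0, 1.566]
contact_force: [-0.3, 0.5, -4.0]
opening: 0.0643
```

```bash
python3 plan.py .5935,-.003,.053,89.3; python3 - <<'E'
from h import *
s=snap('side','side4.png')
c=cv2.resize(cv2.cvtColor(s,4)[120:260,170:350],(771,600),interpolation=2);cv2.imwrite('pics/g4.png',c)
E
```

```text
now 21.15 [ 0.593  -0.005   0.1503] [-179.98    0.     89.72] F [-0.3  0.5 -4. ] T [-0.06  0.06 -0.01] op 0.0643
.5935,-.003,.053,89.3 -> [0.002  0.0006 0.0973] [-0.02  0.    0.42]
```

View pics/g4.png

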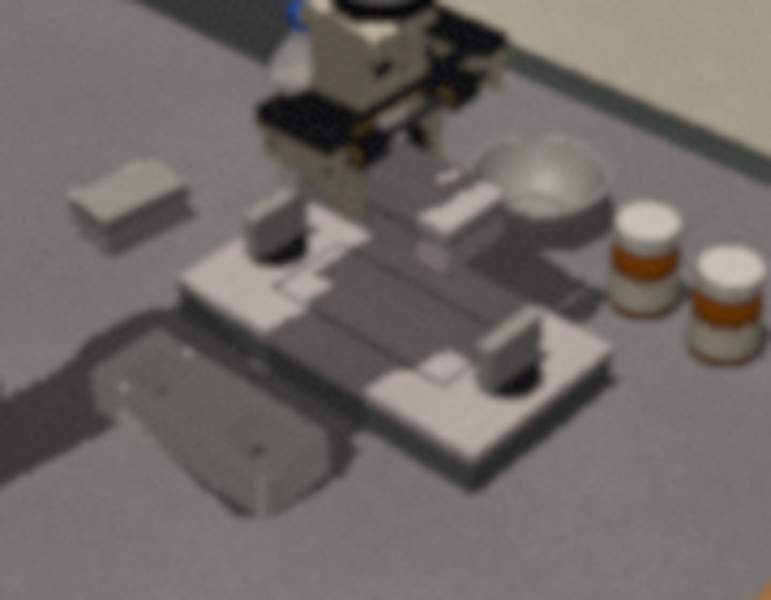

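Both posts stand crosswise (bars at (275,220) and (508,350)), and the case is held level between them. Lowering it.

Emit:
{"name": "move_arm", "arguments": {
  "deltas": [
    {"x":0.002,"y":0.0005,"z":0.04,"wx":0,"wy":0,"wz":0.4,"hand":0.6},
    {"x":0.002,"y":0.0005,"z":0.07,"wx":0,"wy":0,"wz":0.4,"hand":0.6},
    {"x":0.002,"y":0.0005,"z":0.085,"wx":0,"wy":0,"wz":0.4,"hand":0.6},
    {"x":0.002,"y":0.0005,"z":0.092,"wx":0,"wy":0,"wz":0.4,"hand":0.6},
    {"x":0.002,"y":0.0005,"z":0.097,"wx":0,"wy":0,"wz":0.4,"hand":0.6},
    {"x":0.002,"y":0.0005,"z":0.097,"wx":0,"wy":0,"wz":0.4,"hand":0.6},
    {"x":0.002,"y":0.0005,"z":0.097,"wx":0,"wy":0,"wz":0.4,"hand":0.6}
  ]
}}

```text
time: 22.08
tool_pos: [0.5942, -0.0023, 0.0542]
tool_rot: [3.14, 0.0, 1.558]
contact_force: [-0.3, -0.8, -4.7]
opening: 0.0635
```

```bash
python3 plan.py .5935,-.003,.0525,89.3
```

```text
now 22.07 [ 0.5942 -0.0023  0.0542] [1.7992e+02 1.0000e-02 8.9270e+01] F [-0.3 -0.8 -4.7] T [-0.13  0.03 -0.01] op 0.0635
.5935,-.003,.0525,89.3 -> [-0.0007 -0.0007  0.0017] [ 0.08  0.01 -0.03]
```

Emit:
{"name": "move_arm", "arguments": {
  "deltas": [
    {"x":0,"y":0,"z":0.0022,"wx":0,"wy":0,"wz":0,"hand":0.6},
    {"x":0,"y":0,"z":0.0022,"wx":0,"wy":0,"wz":0,"hand":0.6},
    {"x":0,"y":0,"z":0.0022,"wx":0,"wy":0,"wz":0,"hand":0.95},
    {"x":0,"y":0,"z":0.0022,"wx":0,"wy":0,"wz":0,"hand":0.95},
    {"x":0,"y":0,"z":0.0022,"wx":0,"wy":0,"wz":0,"hand":0.95},
    {"x":0,"y":0,"z":-0.03,"wx":0,"wy":0,"wz":0,"hand":0.95},
    {"x":0,"y":0,"z":-0.08,"wx":0,"wy":0,"wz":0,"hand":0.95},
    {"x":0,"y":0,"z":-0.13,"wx":0,"wy":0,"wz":0,"hand":0.95}
  ]
}}

```text
time: 23.08
tool_pos: [0.5935, -0.0022, 0.1846]
tool_rot: [-3.141, -0.0, 1.558]
contact_force: [-0.3, 0.4, -0.1]
opening: 0.0871
```

```bash
python3 plan.py .525,-.4095,.184,181.7
```

```text
now 23.07 [ 0.5935 -0.0022  0.1846] [-1.7996e+02 -1.0000e-02  8.9260e+01] F [-0.3  0.4 -0.1] T [-0.11  0.06 -0.02] op 0.0871
.525,-.4095,.184,181.7 -> [-0.4081 -0.0633  0.0005] [-2.000e-02 -4.000e-02 -9.244e+01]
```

Emit:
{"name": "move_arm", "arguments": {
  "deltas": [
    {"x":-0.05,"y":-0.008,"z":0,"wx":0,"wy":0,"wz":-10,"hand":0.95},
    {"x":-0.1,"y":-0.016,"z":0,"wx":0,"wy":0,"wz":-20,"hand":0.95},
    {"x":-0.15,"y":-0.024,"z":0,"wx":0,"wy":0,"wz":-30,"hand":0.95},
    {"x":-0.2,"y":-0.032,"z":0,"wx":0,"wy":0,"wz":-40,"hand":0.95},
    {"x":-0.25,"y":-0.04,"z":0,"wx":0,"wy":0,"wz":-50,"hand":0.95},
    {"x":-0.3,"y":-0.048,"z":0,"wx":0,"wy":0,"wz":-60,"hand":0.95},
    {"x":-0.35,"y":-0.056,"z":0,"wx":0,"wy":0,"wz":-70,"hand":0.95},
    {"x":-0.408,"y":-0.063,"z":0,"wx":0,"wy":0,"wz":-80,"hand":0.95}
  ]
}}

```text
time: 24.08
tool_pos: [0.5252, -0.4107, 0.1834]
tool_rot: [3.141, 0.0, 2.961]
contact_force: [1.2, -0.4, 0.3]
opening: 0.0876
```

Emit:
{"name": "move_arm", "arguments": {
  "deltas": [
    {"x":0,"y":0,"z":0,"wx":0,"wy":0,"wz":-10,"hand":0.95},
    {"x":0,"y":0,"z":0.05,"wx":0,"wy":0,"wz":-12.4,"hand":0.95},
    {"x":0,"y":0,"z":0.08,"wx":0,"wy":0,"wz":-12.4,"hand":0.95},
    {"x":0,"y":0,"z":0.08,"wx":0,"wy":0,"wz":-12.4,"hand":0.95},
    {"x":0,"y":0,"z":0.08,"wx":0,"wy":0,"wz":-12.4,"hand":0.95}
  ]
}}

```text
time: 24.7
tool_pos: [0.5262, -0.41, 0.1049]
tool_rot: [-3.14, 0.002, -3.112]
contact_force: [0.9, -0.4, 0.5]
opening: 0.087
```

```bash
python3 plan.py .525,-.4095,.013,181.7; python3 - <<'E'
from h import *
t=snap('top','top5.png');s=snap('side','side5.png')
a=cv2.resize(cv2.cvtColor(t,4)[130:270,130:330],(571,400),interpolation=2);b=cv2.resize(cv2.cvtColor(s,4)[230:310,320:365],(225,400),interpolation=2)
cv2.imwrite('pics/g5.png',np.hstack([a,b]))
E
```

```text
now 24.7 [ 0.5262 -0.41    0.1049] [-1.7991e+02  9.0000e-02 -1.7833e+02] F [ 0.9 -0.4  0.5] T [0. 0. 0.] op 0.087
.525,-.4095,.013,181.7 -> [0.0013 0.0007 0.0918] [-0.09  0.09 -0.03]
```

View pics/g5.png

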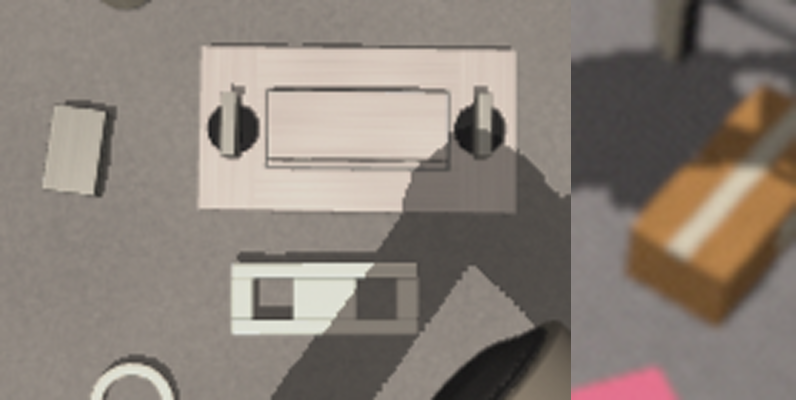

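The case sits centred on the outline (crop (358,124)), both posts are crosswise, and the tin is unmoved at (75,148). Taking the carton.

Emit:
{"name": "move_arm", "arguments": {
  "deltas": [
    {"x":0.001,"y":0.0005,"z":0.04,"wx":0,"wy":0,"wz":0,"hand":0.95},
    {"x":0.001,"y":0.0005,"z":0.075,"wx":0,"wy":0,"wz":0,"hand":0.95},
    {"x":0.001,"y":0.0005,"z":0.0918,"wx":0,"wy":0,"wz":0,"hand":0.95},
    {"x":0.001,"y":0.0005,"z":0.0918,"wx":0,"wy":0,"wz":0,"hand":0.95},
    {"x":0.001,"y":0.0005,"z":0.0918,"wx":0,"wy":0,"wz":0,"hand":0.75},
    {"x":0.001,"y":0.0005,"z":0.0918,"wx":0,"wy":0,"wz":0,"hand":0.55},
    {"x":0.001,"y":0.0005,"z":0.0918,"wx":0,"wy":0,"wz":0,"hand":0.55},
    {"x":0.001,"y":0.0005,"z":0.0918,"wx":0,"wy":0,"wz":0,"hand":0.55}
  ],
  "grip_force": 25
}}

```text
time: 25.8
tool_pos: [0.525, -0.4095, 0.0126]
tool_rot: [-3.14, 0.001, -3.112]
contact_force: [0.6, -0.1, 4.6]
opening: 0.0602
```

Emit:
{"name": "move_arm", "arguments": {
  "deltas": [
    {"x":0,"y":0,"z":0,"wx":0,"wy":0,"wz":0,"hand":0.55},
    {"x":0,"y":0,"z":-0.04,"wx":0,"wy":0,"wz":0,"hand":0.55},
    {"x":0,"y":0,"z":-0.09,"wx":0,"wy":0,"wz":0,"hand":0.55},
    {"x":0,"y":0,"z":-0.14,"wx":0,"wy":0,"wz":0,"hand":0.55},
    {"x":0,"y":0,"z":-0.17,"wx":0,"wy":0,"wz":0,"hand":0.55},
    {"x":0,"y":0,"z":-0.17,"wx":0,"wy":0,"wz":0,"hand":0.55},
    {"x":0,"y":0,"z":-0.17,"wx":0,"wy":0,"wz":0,"hand":0.55}
  ]
}}

```text
time: 26.68
tool_pos: [0.5237, -0.408, 0.179]
tool_rot: [3.138, -0.003, -3.113]
contact_force: [-0.4, -0.5, -2.7]
opening: 0.06
```

```bash
python3 plan.py .5935,-.003,.18,89.3
```

```text
now 26.68 [ 0.5237 -0.408   0.179 ] [ 1.7982e+02 -1.6000e-01 -1.7833e+02] F [-0.4 -0.5 -2.7] T [0.12 0.   0.01] op 0.06
.5935,-.003,.18,89.3 -> [-8.150e-02  4.028e-01  1.000e-04] [ 1.000e-02 -2.700e-01  9.237e+01]
```

Emit:
{"name": "move_arm", "arguments": {
  "deltas": [
    {"x":-0.01,"y":0.05,"z":0,"wx":0,"wy":0,"wz":10,"hand":0.55},
    {"x":-0.02,"y":0.1,"z":0,"wx":0,"wy":0,"wz":20,"hand":0.55},
    {"x":-0.03,"y":0.15,"z":0,"wx":0,"wy":0,"wz":30,"hand":0.55},
    {"x":-0.04,"y":0.2,"z":0,"wx":0,"wy":0,"wz":40,"hand":0.55},
    {"x":-0.05,"y":0.25,"z":0,"wx":0,"wy":0,"wz":50,"hand":0.55},
    {"x":-0.06,"y":0.3,"z":0,"wx":0,"wy":0,"wz":60,"hand":0.55},
    {"x":-0.07,"y":0.35,"z":0,"wx":0,"wy":0,"wz":70,"hand":0.55},
    {"x":-0.08,"y":0.4,"z":0,"wx":0,"wy":0,"wz":80,"hand":0.55}
  ]
}}

```text
time: 27.68
tool_pos: [0.5918, -0.005, 0.179]
tool_rot: [-3.137, -0.002, 1.769]
contact_force: [-0.3, -0.5, -2.0]
opening: 0.0599
```

Emit:
{"name": "move_arm", "arguments": {
  "deltas": [
    {"x":0,"y":0,"z":0,"wx":0,"wy":0,"wz":10,"hand":0.55},
    {"x":0,"y":0,"z":0,"wx":0,"wy":0,"wz":12.4,"hand":0.55},
    {"x":0,"y":0,"z":0,"wx":0,"wy":0,"wz":12.4,"hand":0.55},
    {"x":0,"y":0,"z":0,"wx":0,"wy":0,"wz":12.4,"hand":0.55}
  ]
}}

```text
time: 28.18
tool_pos: [0.5923, -0.0069, 0.1803]
tool_rot: [-3.139, -0.0, 1.559]
contact_force: [0.3, 0.2, -2.4]
opening: 0.06
```

```bash
python3 plan.py .5935,-.003,.095,89.3
```

```text
now 28.18 [ 0.5923 -0.0069  0.1803] [-1.7987e+02 -2.0000e-02  8.9300e+01] F [ 0.3  0.2 -2.4] T [-0.1   0.08 -0.06] op 0.06
.5935,-.003,.095,89.3 -> [0.0038 0.0014 0.0853] [-0.13 -0.02  0.  ]
```

Emit:
{"name": "move_arm", "arguments": {
  "deltas": [
    {"x":0.0038,"y":0.001,"z":0.03,"wx":0,"wy":0,"wz":0,"hand":0.55},
    {"x":0.0038,"y":0.001,"z":0.06,"wx":0,"wy":0,"wz":0,"hand":0.55},
    {"x":0.0038,"y":0.001,"z":0.075,"wx":0,"wy":0,"wz":0,"hand":0.55},
    {"x":0.0038,"y":0.001,"z":0.082,"wx":0,"wy":0,"wz":0,"hand":0.55},
    {"x":0.0038,"y":0.001,"z":0.0865,"wx":0,"wy":0,"wz":0,"hand":0.55},
    {"x":0.0038,"y":0.001,"z":0.0865,"wx":0,"wy":0,"wz":0,"hand":0.55},
    {"x":0.0038,"y":0.001,"z":0.0865,"wx":0,"wy":0,"wz":0,"hand":0.55}
  ]
}}

```text
time: 29.05
tool_pos: [0.5944, -0.003, 0.0959]
tool_rot: [3.14, 0.0, 1.558]
contact_force: [0.3, -0.7, -2.6]
opening: 0.0599
```

```bash
python3 plan.py .5935,-.003,.0926,89.3
```

```text
now 29.05 [ 0.5944 -0.003   0.0959] [1.7992e+02 1.0000e-02 8.9270e+01] F [ 0.3 -0.7 -2.6] T [-0.08  0.1  -0.  ] op 0.0599
.5935,-.003,.0926,89.3 -> [ 0.     -0.0009  0.0033] [ 0.08  0.01 -0.03]
```

Emit:
{"name": "move_arm", "arguments": {
  "deltas": [
    {"x":0,"y":-0.0005,"z":0.0035,"wx":0,"wy":0,"wz":0,"hand":0.55},
    {"x":0,"y":-0.0005,"z":0.0035,"wx":0,"wy":0,"wz":0,"hand":0.55},
    {"x":0,"y":-0.0005,"z":0.0035,"wx":0,"wy":0,"wz":0,"hand":0.9},
    {"x":0,"y":-0.0005,"z":0.0035,"wx":0,"wy":0,"wz":0,"hand":0.9},
    {"x":0,"y":-0.0005,"z":0.0035,"wx":0,"wy":0,"wz":0,"hand":0.9},
    {"x":0,"y":-0.0005,"z":-0.03,"wx":0,"wy":0,"wz":0,"hand":0.9},
    {"x":0,"y":-0.0005,"z":-0.08,"wx":0,"wy":0,"wz":0,"hand":0.9},
    {"x":0,"y":-0.0005,"z":-0.12,"wx":0,"wy":0,"wz":0,"hand":0.9}
  ]
}}

```text
time: 30.05
tool_pos: [0.5936, -0.003, 0.217]
tool_rot: [3.141, 0.0, 1.558]
contact_force: [1.4, -1.2, 0.1]
opening: 0.0827
```

```bash
python3 plan.py .574,.274,.2,172.4;python3 - <<'E'
from h import *
im=cv2.cvtColor(snap('top','top6.png'),4)
m=np.zeros((386,514),np.uint8)
cv2.floodFill(im.copy(),m,(156,182),0,(9,)*3,(9,)*3,4|(255<<8)|cv2.FLOODFILL_MASK_ONLY)
cs,_=cv2.findContours(m[1:-1,1:-1],0,1); c=max(cs,key=len)[:,0].astype(float)
r=cv2.minAreaRect(back('top',c,.04)[:,:2].astype(np.float32)*1000);print(r)
E
```

```text
now 30.05 [ 0.5936 -0.003   0.217 ] [179.94   0.    89.27] F [ 1.4 -1.2  0.1] T [-0.12 -0.02 -0.06] op 0.0827
.574,.274,.2,172.4 -> [ 0.2767 -0.0231  0.0169] [ 5.000e-02  5.000e-02 -8.313e+01]
((573.9100952148438, 273.5665588378906), (49.061134338378906, 81.54871368408203), 82.40745544433594)
```

Tin unmoved. Going to it.

Emit:
{"name": "move_arm", "arguments": {
  "deltas": [
    {"x":0.035,"y":-0.003,"z":0,"wx":0,"wy":0,"wz":-10,"hand":0.9},
    {"x":0.07,"y":-0.006,"z":0,"wx":0,"wy":0,"wz":-20,"hand":0.9},
    {"x":0.105,"y":-0.009,"z":0,"wx":0,"wy":0,"wz":-30,"hand":0.9},
    {"x":0.14,"y":-0.012,"z":0,"wx":0,"wy":0,"wz":-40,"hand":0.9},
    {"x":0.175,"y":-0.015,"z":0,"wx":0,"wy":0,"wz":-50,"hand":0.9},
    {"x":0.21,"y":-0.018,"z":0,"wx":0,"wy":0,"wz":-60,"hand":0.9},
    {"x":0.245,"y":-0.021,"z":0,"wx":0,"wy":0,"wz":-70,"hand":0.9},
    {"x":0.2767,"y":-0.0231,"z":0,"wx":0,"wy":0,"wz":-80,"hand":0.9}
  ]
}}

```text
time: 31.1
tool_pos: [0.5735, 0.2752, 0.2148]
tool_rot: [-3.142, -0.0, 2.96]
contact_force: [0.3, 0.0, 0.1]
opening: 0.0828
```

Emit:
{"name": "move_arm", "arguments": {
  "deltas": [
    {"x":0,"y":0,"z":0.05,"wx":0,"wy":0,"wz":-3,"hand":0.9},
    {"x":0,"y":0,"z":0.1,"wx":0,"wy":0,"wz":-3,"hand":0.9},
    {"x":0,"y":0,"z":0.1,"wx":0,"wy":0,"wz":-3,"hand":0.9},
    {"x":0,"y":0,"z":0.1,"wx":0,"wy":0,"wz":-3,"hand":0.9}
  ]
}}

```text
time: 31.6
tool_pos: [0.5749, 0.2743, 0.117]
tool_rot: [3.14, 0.002, 3.006]
contact_force: [1.0, -1.1, 0.9]
opening: 0.0825
```

```bash
python3 plan.py .574,.2735,.012,172.4; python3 - <<'E'
from h import *
s=snap('side','side7.png');t=snap('top','top7.png')
a=cv2.resize(cv2.cvtColor(t,4)[130:270,190:330],(400,400),interpolation=2);b=cv2.resize(cv2.cvtColor(s,4)[110:230,170:290],(400,400),interpolation=2)
cv2.imwrite('pics/g7.png',np.hstack([a,b]))
E
```

```text
now 31.6 [0.5749 0.2743 0.117 ] [1.7993e+02 1.3000e-01 1.7225e+02] F [ 1.  -1.1  0.9] T [ 0.05 -0.02 -0.01] op 0.0825
.574,.2735,.012,172.4 -> [ 0.0011 -0.001   0.105 ] [ 0.07  0.13 -0.15]
```

View pics/g7.png

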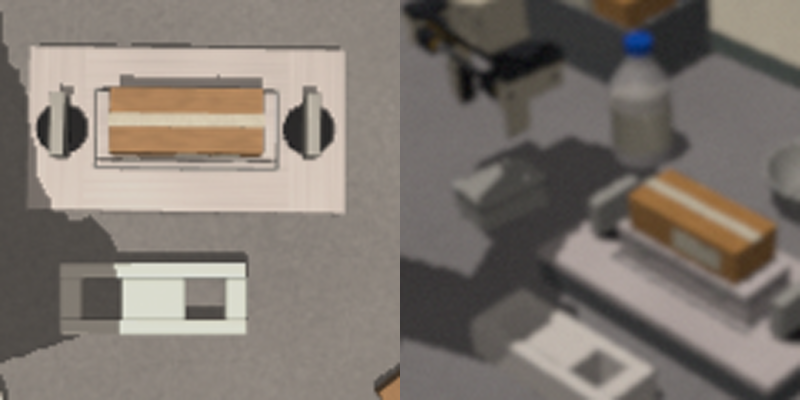

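The carton is centred on the case (crop (187,120)), and the tin is under the gripper at (500,190). Gripping the tin.

Emit:
{"name": "move_arm", "arguments": {
  "deltas": [
    {"x":0.0005,"y":-0.001,"z":0.05,"wx":0,"wy":0,"wz":0,"hand":0.9},
    {"x":0.0005,"y":-0.001,"z":0.085,"wx":0,"wy":0,"wz":0,"hand":0.9},
    {"x":0.0005,"y":-0.001,"z":0.105,"wx":0,"wy":0,"wz":0,"hand":0.9},
    {"x":0.0005,"y":-0.001,"z":0.105,"wx":0,"wy":0,"wz":0,"hand":0.9},
    {"x":0.0005,"y":-0.001,"z":0.105,"wx":0,"wy":0,"wz":0,"hand":0.7},
    {"x":0.0005,"y":-0.001,"z":0.105,"wx":0,"wy":0,"wz":0,"hand":0.45},
    {"x":0.0005,"y":-0.001,"z":0.105,"wx":0,"wy":0,"wz":0,"hand":0.45},
    {"x":0.0005,"y":-0.001,"z":0.105,"wx":0,"wy":0,"wz":0,"hand":0.45}
  ]
}}

```text
time: 32.7
tool_pos: [0.5735, 0.2732, 0.0109]
tool_rot: [3.141, 0.001, 3.007]
contact_force: [-1.0, 1.0, 3.3]
opening: 0.0521
```

Emit:
{"name": "move_arm", "arguments": {
  "deltas": [
    {"x":0,"y":0,"z":0,"wx":0,"wy":0,"wz":0,"hand":0.45},
    {"x":0,"y":0,"z":-0.04,"wx":0,"wy":0,"wz":0,"hand":0.45},
    {"x":0,"y":0,"z":-0.09,"wx":0,"wy":0,"wz":0,"hand":0.45},
    {"x":0,"y":0,"z":-0.14,"wx":0,"wy":0,"wz":0,"hand":0.45},
    {"x":0,"y":0,"z":-0.19,"wx":0,"wy":0,"wz":0,"hand":0.45},
    {"x":0,"y":0,"z":-0.2,"wx":0,"wy":0,"wz":0,"hand":0.45},
    {"x":0,"y":0,"z":-0.2,"wx":0,"wy":0,"wz":0,"hand":0.45}
  ]
}}

```text
time: 33.58
tool_pos: [0.5729, 0.273, 0.2096]
tool_rot: [-3.141, -0.001, 3.007]
contact_force: [0.3, -0.5, -0.5]
opening: 0.0518
```

```bash
python3 plan.py .5935,-.003,.21,89.3
```

```text
now 33.58 [0.5729 0.273  0.2096] [-1.7999e+02 -3.0000e-02  1.7227e+02] F [ 0.3 -0.5 -0.5] T [ 0.11 -0.    0.01] op 0.0518
.5935,-.003,.21,89.3 -> [-0.0575 -0.2707 -0.0004] [-3.000e-02 -2.000e-02  8.297e+01]
```

Emit:
{"name": "move_arm", "arguments": {
  "deltas": [
    {"x":-0.007,"y":-0.034,"z":0,"wx":0,"wy":0,"wz":10,"hand":0.45},
    {"x":-0.014,"y":-0.068,"z":0,"wx":0,"wy":0,"wz":20,"hand":0.45},
    {"x":-0.021,"y":-0.102,"z":0,"wx":0,"wy":0,"wz":30,"hand":0.45},
    {"x":-0.028,"y":-0.136,"z":0,"wx":0,"wy":0,"wz":40,"hand":0.45},
    {"x":-0.035,"y":-0.17,"z":0,"wx":0,"wy":0,"wz":50,"hand":0.45},
    {"x":-0.042,"y":-0.204,"z":0,"wx":0,"wy":0,"wz":60,"hand":0.45},
    {"x":-0.05,"y":-0.24,"z":0,"wx":0,"wy":0,"wz":70,"hand":0.45},
    {"x":-0.0575,"y":-0.2707,"z":0,"wx":0,"wy":0,"wz":80,"hand":0.45}
  ]
}}

```text
time: 34.58
tool_pos: [0.5925, -0.0041, 0.2071]
tool_rot: [-3.136, -0.001, 1.604]
contact_force: [1.0, -0.0, -1.3]
opening: 0.0518
```

Emit:
{"name": "move_arm", "arguments": {
  "deltas": [
    {"x":0,"y":0,"z":0,"wx":0,"wy":0,"wz":3,"hand":0.45},
    {"x":0,"y":0,"z":0,"wx":0,"wy":0,"wz":3,"hand":0.45},
    {"x":0,"y":0,"z":0.03,"wx":0,"wy":0,"wz":3,"hand":0.45},
    {"x":0,"y":0,"z":0.05,"wx":0,"wy":0,"wz":3,"hand":0.45},
    {"x":0,"y":0,"z":0.05,"wx":0,"wy":0,"wz":3,"hand":0.45},
    {"x":0,"y":0,"z":0.05,"wx":0,"wy":0,"wz":3,"hand":0.45}
  ]
}}

```text
time: 35.33
tool_pos: [0.5939, -0.0026, 0.1603]
tool_rot: [3.141, -0.0, 1.559]
contact_force: [-0.7, 0.1, -0.5]
opening: 0.0522
```

```bash
python3 plan.py .5935,-.003,.133,89.3
```

```text
now 35.33 [ 0.5939 -0.0026  0.1603] [179.99  -0.    89.33] F [-0.7  0.1 -0.5] T [-0.12  0.09 -0.02] op 0.0522
.5935,-.003,.133,89.3 -> [-0.0004 -0.0004  0.0273] [ 0.01 -0.    0.03]
```

Emit:
{"name": "move_arm", "arguments": {
  "deltas": [
    {"x":0,"y":0,"z":0.01,"wx":0,"wy":0,"wz":0,"hand":0.45},
    {"x":0,"y":0,"z":0.018,"wx":0,"wy":0,"wz":0,"hand":0.45},
    {"x":0,"y":0,"z":0.024,"wx":0,"wy":0,"wz":0,"hand":0.45},
    {"x":0,"y":0,"z":0.026,"wx":0,"wy":0,"wz":0,"hand":0.45},
    {"x":0,"y":0,"z":0.026,"wx":0,"wy":0,"wz":0,"hand":0.45},
    {"x":0,"y":0,"z":0.026,"wx":0,"wy":0,"wz":0,"hand":0.45}
  ]
}}

```text
time: 36.08
tool_pos: [0.5939, -0.003, 0.1344]
tool_rot: [3.141, -0.0, 1.558]
contact_force: [0.1, -0.3, -2.3]
opening: 0.0517
```

```bash
python3 plan.py .5935,-.003,.133,89.3
```

```text
now 36.08 [ 0.5939 -0.003   0.1344] [179.97  -0.    89.26] F [ 0.1 -0.3 -2.3] T [-0.11  0.04 -0.07] op 0.0517
.5935,-.003,.133,89.3 -> [-0.0001 -0.0004  0.0014] [ 0.03 -0.   -0.04]
```

Lower the last bit, release, go up, then retreat clear of the view (tool x is +y, tool y is +x).

Emit:
{"name": "move_arm", "arguments": {
  "deltas": [
    {"x":0,"y":0,"z":0.0017,"wx":0,"wy":0,"wz":0,"hand":0.45},
    {"x":0,"y":0,"z":0.0017,"wx":0,"wy":0,"wz":0,"hand":0.45},
    {"x":0,"y":0,"z":0.0017,"wx":0,"wy":0,"wz":0,"hand":0.8},
    {"x":0,"y":0,"z":0.0017,"wx":0,"wy":0,"wz":0,"hand":0.8},
    {"x":0,"y":0,"z":0.0017,"wx":0,"wy":0,"wz":0,"hand":0.8},
    {"x":0,"y":0,"z":-0.03,"wx":0,"wy":0,"wz":0,"hand":0.8},
    {"x":0,"y":0,"z":-0.07,"wx":0,"wy":0,"wz":0,"hand":0.8},
    {"x":0,"y":0,"z":-0.12,"wx":0,"wy":0,"wz":0,"hand":0.8}
  ]
}}

```text
time: 37.08
tool_pos: [0.5932, -0.0029, 0.2545]
tool_rot: [-3.139, -0.0, 1.558]
contact_force: [1.0, 0.4, 0.3]
opening: 0.0732
```

Emit:
{"name": "move_arm", "arguments": {
  "deltas": [
    {"x":0.06,"y":-0.025,"z":0,"wx":0,"wy":0,"wz":0,"hand":0.8},
    {"x":0.12,"y":-0.05,"z":0,"wx":0,"wy":0,"wz":0,"hand":0.8},
    {"x":0.18,"y":-0.075,"z":0,"wx":0,"wy":0,"wz":0,"hand":0.8},
    {"x":0.24,"y":-0.1,"z":0,"wx":0,"wy":0,"wz":0,"hand":0.8},
    {"x":0.3,"y":-0.12,"z":0,"wx":0,"wy":0,"wz":0,"hand":0.8},
    {"x":0.33,"y":-0.15,"z":0,"wx":0,"wy":0,"wz":0,"hand":0.8},
    {"x":0.33,"y":-0.15,"z":0,"wx":0,"wy":0,"wz":0,"hand":0.8},
    {"x":0.33,"y":-0.15,"z":0,"wx":0,"wy":0,"wz":0,"hand":0.8}
  ]
}}

```text
time: 38.08
tool_pos: [0.4482, 0.3288, 0.2542]
tool_rot: [3.141, 0.0, 1.559]
contact_force: [0.4, 0.2, -0.4]
opening: 0.0733
```

```bash
python3 plan.py; python3 - <<'E'
from h import *
s=snap('side','side8.png');t=snap('top','top8.png')
a=cv2.resize(cv2.cvtColor(t,4)[130:270,190:330],(400,400),interpolation=2);b=cv2.resize(cv2.cvtColor(s,4)[130:250,200:320],(400,400),interpolation=2)
c=cv2.resize(cv2.cvtColor(t,4)[30:300,:],(800,200)) if 0 else cv2.resize(cv2.cvtColor(t,4)[60:300,90:510],(800,190))
# expected outlines
print('centres tin/carton/case/outline px',[proj('top',[.5935,-.003,z])[0].round(1).tolist() for z in(.162,.122,.08,.04)])
cv2.imwrite('pics/g8.png',np.vstack([np.hstack([a,b]),c]))
E
```

```text
now 38.08 [0.4482 0.3288 0.2542] [1.7997e+02 2.0000e-02 8.9300e+01] F [ 0.4  0.2 -0.4] T [-0.11  0.04  0.05] op 0.0733
centres tin/carton/case/outline px [[254.8, 169.6], [254.8, 171.4], [254.8, 173.3], [254.9, 174.9]]
```

View pics/g8.png

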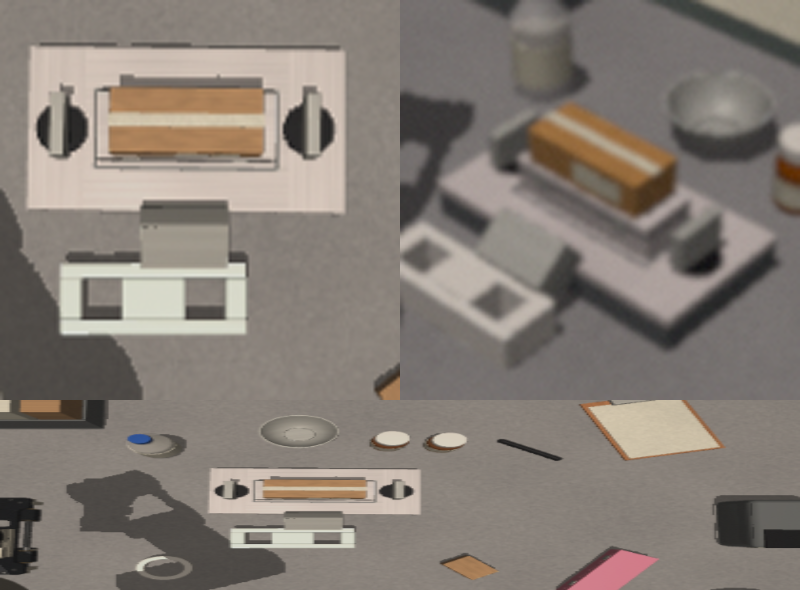

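The tin is no longer on the pile. It lies tilted between the board and the rack at crop (185,235), either knocked off or fallen after release. I need a close look.

```bash
python3 - <<'E'
from h import *
s=snap('side','side9.png');t=snap('top','top9.png')
a=cv2.resize(cv2.cvtColor(t,4)[190:240,230:280],(400,400),interpolation=2);b=cv2.resize(cv2.cvtColor(s,4)[180:230,210:260],(400,400),interpolation=2)
cv2.imwrite('pics/g9.png',np.hstack([a,b]))
E
```

```text
(no output)
```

View pics/g9.png

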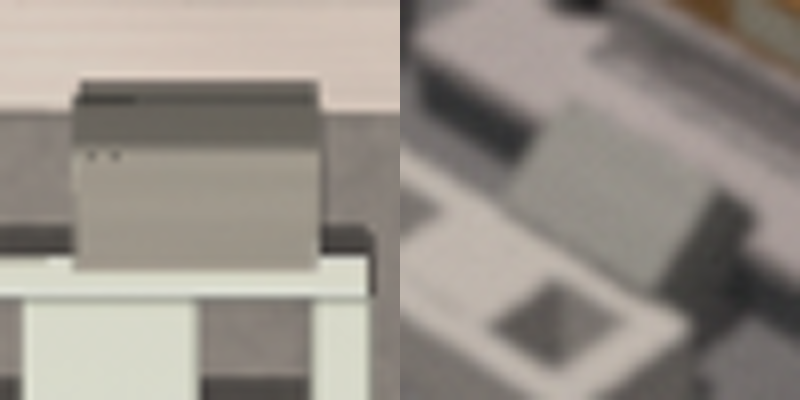

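```bash
python3 - <<'E'
from h import *
from scipy.optimize import brentq
f=lambda v,z:back('top',[[254.5,v]],z)[0][0]
x0=f(223.0,.04);print('contact x',x0,'rack edge',f(190+256/8-.5,.04),'board edge',f(190+112/8-.5,.04))
for L,D in((.052,.040),(.040,.052)):
    g=lambda th:f(208.0,.04+L*np.sin(th))-x0-L*np.cos(th)
    ths=np.radians(np.arange(2,89,1)); v=[g(t) for t in ths]
    for i in range(len(v)-1):
        if v[i]*v[i+1]<0:
            th=brentq(g,ths[i],ths[i+1]); rx,rz=x0+L*np.cos(th),.04+L*np.sin(th); e=np.array([rx+D*np.sin(th),-.0,rz-D*np.cos(th)])
            print(L,np.degrees(th).round(1),'ridge',round(rx,4),round(rz,4),'end',e.round(4),'v',proj('top',e).round(2),'crop',((proj('top',e)[0][1]+.5-190)*8).round(1))
t=cv2.imread('pics/top9.png').astype(int);print('cols u=248..255',[(190+i,t[190+i,244:266].mean(0).round().astype(int).tolist()) for i in range(6,36)])
print('shadowed board near right post',t[160:168,190:330].min())
E
```

```text
contact x 0.4599646453015391 rack edge 0.4641006573961646 board edge 0.5138765330780217
0.052 38.7 ridge 0.5006 0.0725 end [ 0.5256 -0.      0.0412] v [[253.77 199.27]] crop 78.1
cols u=248..255 [(196, [184, 195, 211]), (197, [185, 196, 211]), (198, [186, 198, 213]), (199, [186, 197, 212]), (200, [109, 115, 124]), (201, [90, 98, 102]), (202, [76, 82, 85]), (203, [90, 97, 101]), (204, [92, 100, 104]), (205, [92, 100, 104]), (206, [93, 101, 105]), (207, [94, 102, 107]), (208, [114, 123, 128]), (209, [136, 148, 154]), (210, [141, 153, 160]), (211, [138, 151, 158]), (212, [137, 150, 156]), (213, [138, 150, 157]), (214, [139, 152, 159]), (215, [141, 153, 160]), (216, [141, 153, 160]), (217, [139, 151, 158]), (218, [137, 149, 156]), (219, [137, 149, 156]), (220, [137, 149, 155]), (221, [137, 149, 156]), (222, [137, 149, 156]), (223, [148, 161, 168]), (224, [193, 210, 210]), (225, [202, 217, 216])]
shadowed board near right post 48
```

```bash
python3 - <<'E'
from h import *
S=[viewer.read_camera('side')[:,:,::-1] for _ in range(6)]
A=np.mean([cv2.imread(f'pics/side{i}.png') for i in(0,1,2,5)],0);B=np.mean(S,0)
a=A[150:186,180:220];b=B[185:225,215:259]
def e(c):
    c=cv2.resize(c.astype(np.float32),(400,400),interpolation=cv2.INTER_CUBIC); return np.clip((c-40)*1.9,0,255)
cv2.imwrite('pics/g10.png',np.hstack([e(a),e(b)]))
# depth-face profile of initial tin: sample along vertical at face centre (visible -y/-x sides)
E
```

```text
[ WARN:0@4.820] global loadsave.cpp:1063 imwrite_ Unsupported depth image for selected encoder is fallbacked to CV_8U.
```

View pics/g10.png

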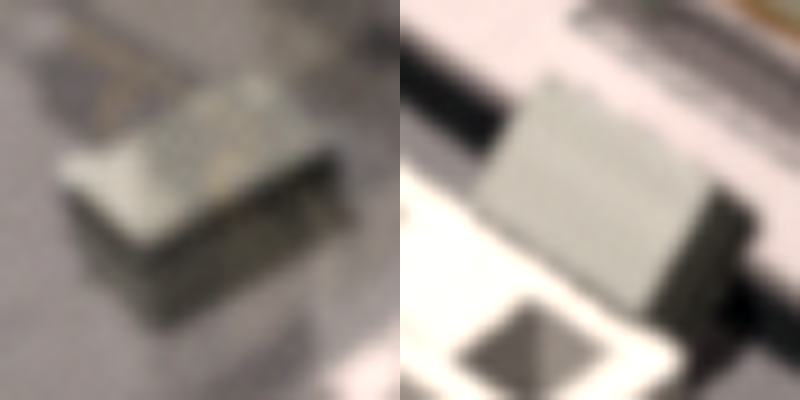

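```bash
python3 - <<'E'
from h import *
from scipy.ndimage import map_coordinates as mc
A=np.mean([cv2.imread(f'pics/side{i}.png').astype(float).mean(2) for i in(0,2,5)],0)
B=np.mean([viewer.read_camera('side').astype(float).mean(2) for _ in range(6)],0)
def prof(I,P):  # P: list of start/end 3D paths, averaged
    k=np.linspace(-.1,1.1,25);out=0
    for a,b in P:
        q=proj('side',[np.array(a)+(np.array(b)-a)*t for t in k])+[1.2,.4]; out=out+mc(I,[q[:,1],q[:,0]],order=1)
    return (out/len(P)).round().astype(int)
# initial: -y long side, yaw -7.6deg
c,s=np.cos(np.radians(-7.6)),np.sin(np.radians(-7.6))
W=lambda x,y,z:[.574+c*x-s*y,.2735+s*x+c*y,z]
print('initial -y face, top->bottom',prof(A,[(W(x,-.026,.04),W(x,-.026,0)) for x in np.linspace(-.03,.03,13)]).tolist())
# now: -y end face; light-face side -> far side. frame: contact C, ridge Rg
th=np.radians(38.7);C=np.array([.460,0,.04]);L=np.array([np.cos(th),0,np.sin(th)]);D=np.array([np.sin(th),0,-np.cos(th)])
t=cv2.imread('pics/top9.png');
print('tin y ends',back('top',[[230+75/8-.5,215],[230+320/8-.5,215]],.056)[:,1])
for ye in(back('top',[[230+320/8-.5,215]],.056)[0,1],):
    print('end face light->far',prof(B,[(C+L*l+[0,ye,0],C+L*l+D*.04+[0,ye,0]) for l in np.linspace(.02,.045,8)]).tolist())
E
```

```text
initial -y face, top->bottom [129, 119, 107, 94, 83, 74, 68, 66, 67, 68, 70, 71, 71, 72, 72, 72, 72, 74, 76, 81, 87, 95, 102, 109, 113]
tin y ends [ 0.04054533 -0.04295906]
end face light->far [89, 81, 74, 70, 67, 65, 65, 64, 63, 62, 61, 60, 60, 60, 62, 63, 66, 68, 70, 72, 74, 75, 77, 78, 79]
```

The tin (long axis along y) bridges the rack and the board, tilted 38.7°. The model predicts its far edge at crop row 78 and I see about 80. Its lid seam is on the far side of the visible side face, so the light face is its underside. It was knocked off and tumbled to about 141° from upright.

Plan:
1. Grip it by its ends (84 mm, along y) and lift it.
2. Turn it half round in yaw and tilt the tool 51° back, then set it on a side at the free spot to the right.
3. Tip it 90° more to stand upright, then restack it.

Emit:
{"name": "move_arm", "arguments": {
  "deltas": [
    {"x":-0.05,"y":0.005,"z":0,"wx":0,"wy":0,"wz":10,"hand":1},
    {"x":-0.1,"y":0.01,"z":0,"wx":0,"wy":0,"wz":20,"hand":1},
    {"x":-0.15,"y":0.015,"z":0,"wx":0,"wy":0,"wz":30,"hand":1},
    {"x":-0.2,"y":0.02,"z":0,"wx":0,"wy":0,"wz":40,"hand":1},
    {"x":-0.25,"y":0.025,"z":0,"wx":0,"wy":0,"wz":50,"hand":1},
    {"x":-0.3,"y":0.03,"z":0,"wx":0,"wy":0,"wz":60,"hand":1},
    {"x":-0.33,"y":0.045,"z":0,"wx":0,"wy":0,"wz":70,"hand":1},
    {"x":-0.33,"y":0.045,"z":0,"wx":0,"wy":0,"wz":80,"hand":1}
  ]
}}

```text
time: 39.88
tool_pos: [0.4895, -0.0038, 0.2541]
tool_rot: [3.141, -0.0, 0.153]
contact_force: [-0.7, 0.6, -0.4]
opening: 0.0918
```

Emit:
{"name": "move_arm", "arguments": {
  "deltas": [
    {"x":0,"y":0,"z":0.04,"wx":0,"wy":0,"wz":9.3,"hand":1},
    {"x":0,"y":0,"z":0.1,"wx":0,"wy":0,"wz":9.3,"hand":1},
    {"x":0,"y":0,"z":0.12,"wx":0,"wy":0,"wz":9.3,"hand":1},
    {"x":0,"y":0,"z":0.12,"wx":0,"wy":0,"wz":9.3,"hand":1},
    {"x":0,"y":0,"z":0.12,"wx":0,"wy":0,"wz":9.3,"hand":1}
  ]
}}

```text
time: 40.5
tool_pos: [0.4896, -0.0016, 0.1353]
tool_rot: [3.141, -0.002, -0.001]
contact_force: [-0.2, 0.3, 0.3]
opening: 0.0918
```

```bash
python3 plan.py .4928,-.0012,.032,0; python3 -c "
from h import *
print(np.round(monitor.observe()['qpos'],3))"
```

```text
now 40.5 [ 0.4896 -0.0016  0.1353] [ 1.7999e+02 -1.2000e-01 -3.0000e-02] F [-0.2  0.3  0.3] T [-0.05  0.16 -0.03] op 0.0918
.4928,-.0012,.032,0 -> [ 0.003  -0.0005  0.1033] [ 0.01 -0.12 -0.03]
[-0.16   0.375  1.754  0.     1.01   1.411]
```

Emit:
{"name": "move_arm", "arguments": {
  "deltas": [
    {"x":0.003,"y":-0.0003,"z":0.03,"wx":0,"wy":0,"wz":0,"hand":1},
    {"x":0.003,"y":-0.0003,"z":0.05,"wx":0,"wy":0,"wz":0,"hand":1},
    {"x":0.003,"y":-0.0003,"z":0.05,"wx":0,"wy":0,"wz":0,"hand":1},
    {"x":0.003,"y":-0.0003,"z":0.05,"wx":0,"wy":0,"wz":0,"hand":1}
  ]
}}

```text
time: 41.0
tool_pos: [0.4928, -0.0014, 0.0856]
tool_rot: [3.141, -0.003, -0.001]
contact_force: [0.2, -0.1, 0.2]
opening: 0.0916
```

```bash
python3 plan.py .4928,-.0012,.032,0; python3 - <<'E'
from h import *
s=snap('side','side11.png');t=snap('top','top11.png')
a=cv2.resize(cv2.cvtColor(t,4)[185:235,225:275],(400,400),interpolation=2);b=cv2.resize(cv2.cvtColor(s,4)[165:225,205:265],(400,400),interpolation=2)
cv2.imwrite('pics/g11.png',np.hstack([a,b]))
E
```

```text
now 41.0 [ 0.4928 -0.0014  0.0856] [ 1.7998e+02 -1.6000e-01 -3.0000e-02] F [ 0.2 -0.1  0.2] T [-0.06  0.17 -0.01] op 0.0916
.4928,-.0012,.032,0 -> [-0.0002 -0.0002  0.0536] [ 0.02 -0.16 -0.03]
```

View pics/g11.png

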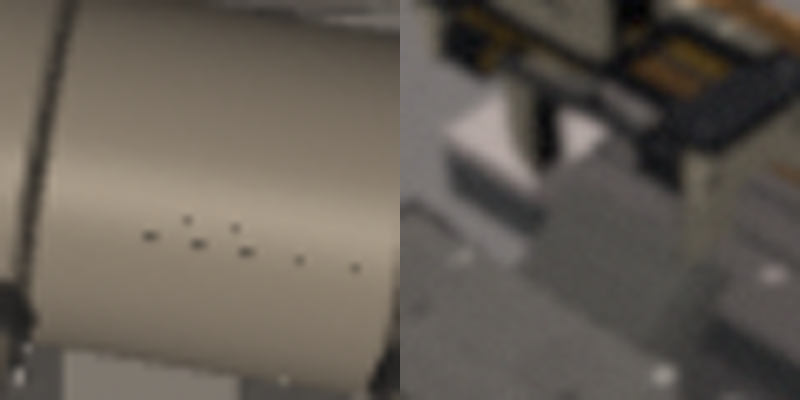

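The fingers straddle the tin's ends (right crop, fingers at (535,140) and (700,220)). Descending with a force check.

Emit:
{"name": "move_arm", "arguments": {
  "deltas": [
    {"x":0,"y":0,"z":0.006,"wx":0,"wy":0,"wz":0,"hand":1},
    {"x":0,"y":0,"z":0.012,"wx":0,"wy":0,"wz":0,"hand":1},
    {"x":0,"y":0,"z":0.018,"wx":0,"wy":0,"wz":0,"hand":1},
    {"x":0,"y":0,"z":0.022,"wx":0,"wy":0,"wz":0,"hand":1},
    {"x":0,"y":0,"z":0.022,"wx":0,"wy":0,"wz":0,"hand":1}
  ]
}}

```text
time: 41.72
tool_pos: [0.4915, -0.0012, 0.0617]
tool_rot: [-3.141, 0.001, -0.001]
contact_force: [0.1, 0.2, -0.3]
opening: 0.0919
```

No contact. Go on to z = 0.032 and close.

Emit:
{"name": "move_arm", "arguments": {
  "deltas": [
    {"x":0.001,"y":0,"z":0.008,"wx":0,"wy":0,"wz":0,"hand":1},
    {"x":0.001,"y":0,"z":0.016,"wx":0,"wy":0,"wz":0,"hand":1},
    {"x":0.001,"y":0,"z":0.024,"wx":0,"wy":0,"wz":0,"hand":1},
    {"x":0.001,"y":0,"z":0.031,"wx":0,"wy":0,"wz":0,"hand":1},
    {"x":0.001,"y":0,"z":0.031,"wx":0,"wy":0,"wz":0,"hand":0.85},
    {"x":0.001,"y":0,"z":0.031,"wx":0,"wy":0,"wz":0,"hand":0.8},
    {"x":0.001,"y":0,"z":0.031,"wx":0,"wy":0,"wz":0,"hand":0.8},
    {"x":0.001,"y":0,"z":0.031,"wx":0,"wy":0,"wz":0,"hand":0.8}
  ],
  "grip_force": 30
}}

```text
time: 42.72
tool_pos: [0.4928, -0.0013, 0.0313]
tool_rot: [-3.142, -0.0, -0.001]
contact_force: [0.4, -0.1, -1.2]
opening: 0.0838
```

```bash
python3 plan.py
```

```text
now 42.73 [ 0.4928 -0.0013  0.0313] [-1.8e+02 -2.0e-02 -4.0e-02] F [ 0.4 -0.1 -1.2] T [-0.02  0.19 -0.04] op 0.0838
```

Gripped at 83.8 mm, matching the 84 mm length. Lift, then carry to the free spot at (0.50, −0.30) while turning.

Emit:
{"name": "move_arm", "arguments": {
  "deltas": [
    {"x":0,"y":0,"z":-0.03,"wx":0,"wy":0,"wz":0,"hand":0.8},
    {"x":0,"y":0,"z":-0.07,"wx":0,"wy":0,"wz":0,"hand":0.8},
    {"x":0,"y":0,"z":-0.11,"wx":0,"wy":0,"wz":0,"hand":0.8},
    {"x":0,"y":0,"z":-0.15,"wx":0,"wy":0,"wz":0,"hand":0.8},
    {"x":0,"y":0,"z":-0.19,"wx":0,"wy":0,"wz":0,"hand":0.8},
    {"x":0,"y":0.04,"z":-0.22,"wx":0,"wy":0,"wz":-10,"hand":0.8},
    {"x":0,"y":0.08,"z":-0.22,"wx":0,"wy":0,"wz":-20,"hand":0.8},
    {"x":0,"y":0.12,"z":-0.22,"wx":0,"wy":0,"wz":-30,"hand":0.8}
  ]
}}

```text
time: 43.72
tool_pos: [0.4926, -0.1223, 0.2517]
tool_rot: [3.141, -0.001, 0.529]
contact_force: [0.8, 0.4, -2.6]
opening: 0.0836
```

```bash
python3 plan.py .50,-.30,.25,90 .50,-.30,.25,141.5
```

```text
now 43.73 [ 0.4926 -0.1223  0.2517] [ 1.7995e+02 -5.0000e-02  3.0320e+01] F [ 0.8  0.4 -2.6] T [-0.08  0.13  0.  ] op 0.0836
.50,-.30,.25,90 -> [-0.0833  0.1571  0.0018] [ 7.000e-02 -2.000e-02 -5.968e+01]
.50,-.30,.25,141.5 -> [-0.0833  0.1571  0.0018] [ 8.0000e-02  2.0000e-02 -1.1118e+02]
```

Emit:
{"name": "move_arm", "arguments": {
  "deltas": [
    {"x":-0.012,"y":0.022,"z":0,"wx":0,"wy":0,"wz":-10,"hand":0.8},
    {"x":-0.024,"y":0.044,"z":0,"wx":0,"wy":0,"wz":-20,"hand":0.8},
    {"x":-0.036,"y":0.068,"z":0,"wx":0,"wy":0,"wz":-30,"hand":0.8},
    {"x":-0.048,"y":0.09,"z":0,"wx":0,"wy":0,"wz":-40,"hand":0.8},
    {"x":-0.06,"y":0.112,"z":0,"wx":0,"wy":0,"wz":-50,"hand":0.8},
    {"x":-0.07,"y":0.134,"z":0,"wx":0,"wy":0,"wz":-60,"hand":0.8},
    {"x":-0.083,"y":0.157,"z":0,"wx":0,"wy":0,"wz":-70,"hand":0.8},
    {"x":-0.083,"y":0.157,"z":0,"wx":0,"wy":0,"wz":-80,"hand":0.8}
  ]
}}

```text
time: 44.72
tool_pos: [0.4988, -0.3004, 0.2506]
tool_rot: [-3.141, -0.0, 1.923]
contact_force: [0.3, 1.1, -1.6]
opening: 0.0837
```

Emit:
{"name": "move_arm", "arguments": {
  "deltas": [
    {"x":0,"y":0,"z":0,"wx":0,"wy":0,"wz":-10,"hand":0.8},
    {"x":0,"y":0,"z":0,"wx":0,"wy":0,"wz":-20,"hand":0.8},
    {"x":0,"y":0,"z":0,"wx":0,"wy":0,"wz":-30,"hand":0.8},
    {"x":0,"y":0,"z":0,"wx":0,"wy":0,"wz":-31.3,"hand":0.8},
    {"x":0,"y":0,"z":0,"wx":0,"wy":0,"wz":-31.3,"hand":0.8},
    {"x":0,"y":0,"z":0,"wx":0,"wy":0,"wz":-31.3,"hand":0.8}
  ]
}}

```text
time: 45.48
tool_pos: [0.4992, -0.2987, 0.2511]
tool_rot: [3.142, -0.0, 2.464]
contact_force: [0.1, 0.3, -0.6]
opening: 0.0841
```

```bash
python3 plan.py .50,-.30,.25,141.5; python3 -c "
from h import *
print(np.round(monitor.observe()['qpos'],3))"
```

```text
now 45.48 [ 0.4992 -0.2987  0.2511] [ 1.8000e+02 -1.0000e-02  1.4116e+02] F [ 0.1  0.3 -0.6] T [-0.03 -0.    0.02] op 0.0841
.50,-.30,.25,141.5 -> [-0.0015 -0.0005  0.0011] [ 0.   -0.01 -0.34]
[-0.671  0.431  1.319  0.     1.391 -1.564]
```

Emit:
{"name": "move_arm", "arguments": {
  "deltas": [
    {"x":0.01,"y":0,"z":0,"wx":0,"wy":8,"wz":0,"hand":0.8},
    {"x":0.02,"y":0,"z":0,"wx":0,"wy":16,"wz":0,"hand":0.8},
    {"x":0.03,"y":0,"z":0,"wx":0,"wy":24,"wz":0,"hand":0.8},
    {"x":0.04,"y":0,"z":0,"wx":0,"wy":32,"wz":0,"hand":0.8},
    {"x":0.05,"y":0,"z":0,"wx":0,"wy":40,"wz":0,"hand":0.8},
    {"x":0.05,"y":0,"z":0,"wx":0,"wy":46,"wz":0,"hand":0.8},
    {"x":0.05,"y":0,"z":0,"wx":0,"wy":51.3,"wz":0,"hand":0.8},
    {"x":0.05,"y":0,"z":0,"wx":0,"wy":51.3,"wz":0,"hand":0.8}
  ]
}}

```text
time: 46.48
tool_pos: [0.4605, -0.2678, 0.2486]
tool_rot: [-3.14, -0.898, 2.464]
contact_force: [-0.4, -0.8, -1.4]
opening: 0.0836
```

```bash
python3 plan.py; python3 -c "
from h import *
from scipy.spatial.transform import Rotation as Ro
o=monitor.observe();print(np.round(o['qpos'],3));R=Ro.from_euler('xyz',o['tool_rot']).as_matrix();print(R.round(3))
p=np.array(o['tool_pos']);z=R[:,2];print('tin centre',p-.0093*z)
s=snap('side','s12.png');t=snap('top','t12.png')"
```

```text
now 46.48 [ 0.4605 -0.2678  0.2486] [-179.93  -51.44  141.17] F [-0.4 -0.8 -1.4] T [-0.36 -0.51  0.04] op 0.0836
[-0.672  0.919  0.749  0.004  2.372 -1.564]
[[-0.486  0.626 -0.61 ]
 [ 0.391  0.78   0.489]
 [ 0.782 -0.001 -0.623]]
tin centre [ 0.46614948 -0.27234472  0.25442357]
```

Emit:
{"name": "move_arm", "arguments": {
  "deltas": [
    {"x":-0.039,"y":0,"z":0.0312,"wx":0,"wy":0,"wz":0,"hand":0.8},
    {"x":-0.078,"y":0,"z":0.0623,"wx":0,"wy":0,"wz":0,"hand":0.8},
    {"x":-0.117,"y":0,"z":0.0935,"wx":0,"wy":0,"wz":0,"hand":0.8},
    {"x":-0.14,"y":0,"z":0.1121,"wx":0,"wy":0,"wz":0,"hand":0.8},
    {"x":-0.16,"y":0,"z":0.1277,"wx":0,"wy":0,"wz":0,"hand":0.8},
    {"x":-0.172,"y":0,"z":0.137,"wx":0,"wy":0,"wz":0,"hand":0.8},
    {"x":-0.172,"y":0,"z":0.137,"wx":0,"wy":0,"wz":0,"hand":0.8}
  ]
}}

```text
time: 47.45
tool_pos: [0.4607, -0.2678, 0.031]
tool_rot: [3.142, -0.896, 2.466]
contact_force: [0.3, 0.6, -1.7]
opening: 0.0839
```

```bash
python3 plan.py; python3 -c "
from h import *
print(np.round(monitor.observe()['qpos'],3))"
```

```text
now 47.45 [ 0.4607 -0.2678  0.031 ] [180.   -51.32 141.27] F [ 0.3  0.6 -1.7] T [-0.38 -0.49  0.01] op 0.0839
[-0.672  1.125  0.909  0.003  2.003 -1.567]
```

Emit:
{"name": "move_arm", "arguments": {
  "deltas": [
    {"x":-0.004,"y":0,"z":0.0031,"wx":0,"wy":0,"wz":0,"hand":0.8},
    {"x":-0.007,"y":0,"z":0.0055,"wx":0,"wy":0,"wz":0,"hand":0.8},
    {"x":-0.0088,"y":0,"z":0.007,"wx":0,"wy":0,"wz":0,"hand":0.8},
    {"x":-0.0088,"y":0,"z":0.007,"wx":0,"wy":0,"wz":0,"hand":0.8},
    {"x":-0.0088,"y":0,"z":0.007,"wx":0,"wy":0,"wz":0,"hand":0.8}
  ]
}}

```text
time: 48.08
tool_pos: [0.4608, -0.2679, 0.0201]
tool_rot: [3.141, -0.895, 2.466]
contact_force: [-0.8, -0.1, -1.9]
opening: 0.0841
```

Emit:
{"name": "move_arm", "arguments": {
  "deltas": [
    {"x":-0.0012,"y":0,"z":0.001,"wx":0,"wy":0,"wz":0,"hand":0.8},
    {"x":-0.0016,"y":0,"z":0.0012,"wx":0,"wy":0,"wz":0,"hand":0.8},
    {"x":-0.0016,"y":0,"z":0.0012,"wx":0,"wy":0,"wz":0,"hand":0.8},
    {"x":-0.0016,"y":0,"z":0.0012,"wx":0,"wy":0,"wz":0,"hand":0.8}
  ]
}}

```text
time: 48.58
tool_pos: [0.4608, -0.2679, 0.018]
tool_rot: [3.141, -0.895, 2.466]
contact_force: [-0.4, -0.7, -2.6]
opening: 0.084
```

```bash
python3 plan.py
```

```text
now 48.58 [ 0.4608 -0.2679  0.018 ] [179.99 -51.3  141.27] F [-0.4 -0.7 -2.6] T [-0.39 -0.47 -0.  ] op 0.084
```

Emit:
{"name": "move_arm", "arguments": {
  "deltas": [
    {"x":-0.0012,"y":0,"z":0.001,"wx":0,"wy":0,"wz":0,"hand":0.8},
    {"x":-0.0024,"y":0,"z":0.0018,"wx":0,"wy":0,"wz":0,"hand":0.8},
    {"x":-0.0024,"y":0,"z":0.0018,"wx":0,"wy":0,"wz":0,"hand":0.8},
    {"x":-0.0024,"y":0,"z":0.0018,"wx":0,"wy":0,"wz":0,"hand":0.8}
  ]
}}

```text
time: 49.08
tool_pos: [0.461, -0.268, 0.0174]
tool_rot: [3.142, -0.896, 2.466]
contact_force: [1.1, -1.4, 10.8]
opening: 0.0838
```

```bash
python3 plan.py
```

```text
now 49.08 [ 0.461  -0.268   0.0174] [180.   -51.33 141.27] F [ 1.1 -1.4 10.8] T [0.44 0.67 0.04] op 0.0838
```

Emit:
{"name": "move_arm", "arguments": {
  "deltas": [
    {"x":0,"y":0,"z":0,"wx":0,"wy":0,"wz":0,"hand":1},
    {"x":0,"y":0,"z":0,"wx":0,"wy":0,"wz":0,"hand":1},
    {"x":0,"y":0,"z":0,"wx":0,"wy":0,"wz":0,"hand":1},
    {"x":0,"y":0,"z":-0.015,"wx":0,"wy":0,"wz":0,"hand":1},
    {"x":0,"y":0,"z":-0.04,"wx":0,"wy":0,"wz":0,"hand":1},
    {"x":0,"y":0,"z":-0.08,"wx":0,"wy":0,"wz":0,"hand":1},
    {"x":0.04,"y":0,"z":-0.12,"wx":0,"wy":0,"wz":0,"hand":1},
    {"x":0.08,"y":0,"z":-0.15,"wx":0,"wy":0,"wz":0,"hand":1}
  ]
}}

```text
time: 50.08
tool_pos: [0.5132, -0.3101, 0.1718]
tool_rot: [3.141, -0.896, 2.465]
contact_force: [0.6, -0.7, -0.3]
opening: 0.092
```

```bash
python3 plan.py .46,-.02,.25,51.5
```

```text
now 50.08 [ 0.5132 -0.3101  0.1718] [179.99 -51.35 141.26] F [ 0.6 -0.7 -0.3] T [-0.28 -0.36  0.01] op 0.092
.46,-.02,.25,51.5 -> [0.2004 0.193  0.1254] [-39.97 -40.15  83.15]
```

Emit:
{"name": "move_arm", "arguments": {
  "deltas": [
    {"x":0.04,"y":0,"z":-0.03,"wx":0,"wy":-10,"wz":0,"hand":1},
    {"x":0.078,"y":0,"z":-0.062,"wx":0,"wy":-20,"wz":0,"hand":1},
    {"x":0.1,"y":0.04,"z":-0.04,"wx":0,"wy":-30,"wz":0,"hand":1},
    {"x":0.125,"y":0.09,"z":-0.005,"wx":0,"wy":-40,"wz":0,"hand":1},
    {"x":0.15,"y":0.14,"z":0.025,"wx":0,"wy":-51.3,"wz":0,"hand":1},
    {"x":0.175,"y":0.19,"z":0.055,"wx":0,"wy":-51.3,"wz":0,"hand":1},
    {"x":0.2,"y":0.24,"z":0.085,"wx":0,"wy":-51.3,"wz":0,"hand":1},
    {"x":0.215,"y":0.273,"z":0.109,"wx":0,"wy":-51.3,"wz":0,"hand":1}
  ]
}}

```text
time: 51.08
tool_pos: [0.5122, 0.0427, 0.2714]
tool_rot: [3.141, 0.001, 2.466]
contact_force: [1.3, -0.3, -0.4]
opening: 0.092
```

```bash
python3 plan.py; cat > tin.py <<'E'
from h import *
import sys
u,v=proj('top',[float(sys.argv[1]),float(sys.argv[2]),float(sys.argv[3])])[0].round().astype(int)
im=cv2.cvtColor(snap('top','tt.png'),4); m=np.zeros((386,514),np.uint8)
print('seed',u,v,im[v,u])
cv2.floodFill(im.copy(),m,(int(u),int(v)),0,(9,)*3,(9,)*3,4|(255<<8)|cv2.FLOODFILL_MASK_ONLY)
cs,_=cv2.findContours(m[1:-1,1:-1],0,1); c=max(cs,key=len)[:,0].astype(float)
print(cv2.minAreaRect(back('top',c,float(sys.argv[3]))[:,:2].astype(np.float32)*1000))
E
python3 tin.py .468 -.273 .052; python3 - <<'E'
from h import *
t=cv2.cvtColor(viewer.read_camera('top'),4);s=cv2.cvtColor(viewer.read_camera('side'),4)
u,v=proj('top',[.468,-.273,.03])[0].astype(int);a=cv2.resize(t[v-28:v+28,u-28:u+28],(400,400),interpolation=2)
u,v=proj('side',[.468,-.273,.03])[0].astype(int);b=cv2.resize(s[v-28:v+28,u-28:u+28],(400,400),interpolation=2)
cv2.imwrite('pics/g13.png',np.hstack([a,b]))
E
```

```text
now 51.08 [0.5122 0.0427 0.2714] [1.7995e+02 5.0000e-02 1.4131e+02] F [ 1.3 -0.3 -0.4] T [ 0.   -0.03  0.  ] op 0.092
seed 354 220 [160 173 181]
((476.43780517578125, -280.42645263671875), (80.95127868652344, 24.050168991088867), 51.067317962646484)
```

```bash
python3 - <<'E'
from h import *
from scipy.ndimage import map_coordinates as mc
T=np.mean([viewer.read_camera('top').astype(float).mean(2) for _ in range(3)],0)
o=np.array([np.cos(np.radians(-38.8)),np.sin(np.radians(-38.8)),0]);t=np.array([-o[1],o[0],0]);c=np.array([.4764,-.2804,.052])
k=np.arange(-.045,.046,.003)
q=sum(mc(T,[p[:,1],p[:,0]],order=1) for p in [proj('top',[c+o*a+t*b for a in k]) for b in np.linspace(-.03,.03,9)])/9
for a,b in zip(k,q):print(int(round(a*1000)),int(b),end='; ')
E
```

```text
-45 129; -42 129; -39 129; -36 127; -33 110; -30 80; -27 95; -24 156; -21 174; -18 165; -15 132; -12 157; -9 170; -6 167; -3 165; 0 165; 3 165; 6 166; 9 167; 12 151; 15 98; 18 120; 21 128; 24 129; 27 129; 30 129; 33 129; 36 130; 39 129; 42 129; 45 128;
```

```bash
python3 - <<'E'
import numpy as np
from scipy.optimize import fsolve
D=[(.342,1.524,180,.5193,.227),(.375,1.754,180,.4835,.1353),(.431,1.319,180,.5766,.2511),(.919,.749,231.4,.5271,.2486),(1.125,.909,231.3,.5271,.031)]
A=[];b=[]
for q2,q3,a,r,z in D:
    a=np.radians(a);A+=[[np.sin(q2),np.sin(q2+q3),np.sin(a),0],[np.cos(q2),np.cos(q2+q3),np.cos(a),1]];b+=[r,z]
s,res,*_=np.linalg.lstsq(A,b,rcond=None);print(s.round(3),np.round(np.array(A)@s-b,4));L1,L2,d,h=s
rp=np.sqrt(.547**2-.077**2)
for ang in(135,140,145,150,155,160,231,238):
  for z in(.01,.2):
    f=lambda q:[L1*np.sin(q[0])+L2*np.sin(q[0]+q[1])+d*np.sin(np.radians(ang))-rp,h+L1*np.cos(q[0])+L2*np.cos(q[0]+q[1])+d*np.cos(np.radians(ang))-z]
    q,_,ok,_=fsolve(f,[.7,1.5],full_output=1);print(ang,z,q.round(3),'q5',round(np.radians(ang)-q.sum(),3),ok)
E
```

```text
[0.481 0.373 0.298 0.18 ] [-0.001  -0.0008  0.0092 -0.0037 -0.0085  0.001  -0.0063  0.0006  0.0081
  0.0029]
135 0.01 [0.563 2.38 ] q5 -0.587 1
135 0.2 [0.107 2.188] q5 0.061 1
140 0.01 [0.527 2.322] q5 -0.405 1
140 0.2 [0.116 2.117] q5 0.211 1
145 0.01 [0.504 2.259] q5 -0.232 1
145 0.2 [0.133 2.043] q5 0.354 1
150 0.01 [0.494 2.192] q5 -0.068 1
150 0.2 [0.157 1.969] q5 0.492 1
155 0.01 [0.495 2.122] q5 0.089 1
155 0.2 [0.188 1.893] q5 0.625 1
160 0.01 [0.505 2.049] q5 0.238 1
160 0.2 [0.224 1.816] q5 0.753 1
231 0.01 [1.165 0.884] q5 1.982 1
231 0.2 [0.997 0.717] q5 2.318 1
238 0.01 [1.256 0.759] q5 2.139 1
238 0.2 [1.081 0.619] q5 2.454 1
```

```bash
sed -i "s/x,y,z,w=map(float,a.split(','))/x,y,z,w,t=(list(map(float,a.split(',')))+[0])[:5]/; s/\[180,0,w\],degrees=True)/[180,0,w],degrees=True)*Ro.from_euler('y',t,degrees=True)/" plan.py; python3 plan.py .4564,-.2643,.2,141.3,-14
```

```text
now 51.38 [0.5128 0.0395 0.2708] [-179.98    0.    141.23] F [ 0.3 -0.4  1.3] T [-0.02 -0.01  0.03] op 0.0919
.4564,-.2643,.2,141.3,-14 -> [-0.1463 -0.2722  0.0709] [ -0.03 -14.    -0.07]
```

Emit:
{"name": "move_arm", "arguments": {
  "deltas": [
    {"x":-0.025,"y":-0.05,"z":0,"wx":0,"wy":0,"wz":0,"hand":1},
    {"x":-0.05,"y":-0.1,"z":0,"wx":0,"wy":0,"wz":0,"hand":1},
    {"x":-0.075,"y":-0.15,"z":0,"wx":0,"wy":0,"wz":0,"hand":1},
    {"x":-0.1,"y":-0.2,"z":0.02,"wx":0,"wy":-5,"wz":0,"hand":1},
    {"x":-0.13,"y":-0.24,"z":0.05,"wx":0,"wy":-10,"wz":0,"hand":1},
    {"x":-0.1463,"y":-0.2722,"z":0.0709,"wx":0,"wy":-14,"wz":0,"hand":1},
    {"x":-0.1463,"y":-0.2722,"z":0.0709,"wx":0,"wy":-14,"wz":0,"hand":1},
    {"x":-0.1463,"y":-0.2722,"z":0.0709,"wx":0,"wy":-14,"wz":0,"hand":1}
  ]
}}

```text
time: 52.38
tool_pos: [0.4565, -0.2643, 0.2005]
tool_rot: [3.141, 0.244, 2.463]
contact_force: [0.6, -0.1, 1.1]
opening: 0.0918
```

```bash
python3 plan.py .4564,-.2643,.107,141.3,-14 .4752,-.2795,.010,141.3,-14
```

```text
now 52.38 [ 0.4565 -0.2643  0.2005] [179.98  14.01 141.15] F [ 0.6 -0.1  1.1] T [0.06 0.09 0.02] op 0.0918
.4564,-.2643,.107,141.3,-14 -> [ 0.0227 -0.0001  0.0908] [-0.02  0.01 -0.15]
.4752,-.2795,.010,141.3,-14 -> [ 0.0227 -0.0002  0.1907] [-0.02  0.01 -0.15]
```

Emit:
{"name": "move_arm", "arguments": {
  "deltas": [
    {"x":0.0227,"y":0,"z":0.05,"wx":0,"wy":0,"wz":0,"hand":1},
    {"x":0.0227,"y":0,"z":0.1,"wx":0,"wy":0,"wz":0,"hand":1},
    {"x":0.0227,"y":0,"z":0.13,"wx":0,"wy":0,"wz":0,"hand":1},
    {"x":0.0227,"y":0,"z":0.15,"wx":0,"wy":0,"wz":0,"hand":1},
    {"x":0.0227,"y":0,"z":0.155,"wx":0,"wy":0,"wz":0,"hand":1},
    {"x":0.0227,"y":0,"z":0.155,"wx":0,"wy":0,"wz":0,"hand":1}
  ]
}}

```text
time: 53.12
tool_pos: [0.4694, -0.2731, 0.0447]
tool_rot: [3.141, 0.245, 2.466]
contact_force: [0.1, 0.1, -0.5]
opening: 0.0922
```

```bash
python3 plan.py .4752,-.2795,.010,141.3,-14; python3 -c "
from h import *
print(np.round(monitor.observe()['qpos'],3))"
```

```text
now 53.12 [ 0.4694 -0.2731  0.0447] [179.99  14.05 141.31] F [ 0.1  0.1 -0.5] T [ 0.06  0.17 -0.01] op 0.0922
.4752,-.2795,.010,141.3,-14 -> [ 0.0001 -0.0014  0.0358] [0.01 0.05 0.  ]
[-0.667  0.499  1.913 -0.004  0.484 -1.559]
```

Emit:
{"name": "move_arm", "arguments": {
  "deltas": [
    {"x":0,"y":-0.001,"z":0.01,"wx":0,"wy":0,"wz":0,"hand":1},
    {"x":0,"y":-0.001,"z":0.02,"wx":0,"wy":0,"wz":0,"hand":1},
    {"x":0,"y":-0.001,"z":0.03,"wx":0,"wy":0,"wz":0,"hand":1},
    {"x":0,"y":-0.001,"z":0.035,"wx":0,"wy":0,"wz":0,"hand":1},
    {"x":0,"y":-0.001,"z":0.035,"wx":0,"wy":0,"wz":0,"hand":0.85},
    {"x":0,"y":-0.001,"z":0.035,"wx":0,"wy":0,"wz":0,"hand":0.8},
    {"x":0,"y":-0.001,"z":0.035,"wx":0,"wy":0,"wz":0,"hand":0.8},
    {"x":0,"y":-0.001,"z":0.035,"wx":0,"wy":0,"wz":0,"hand":0.8}
  ],
  "grip_force": 30
}}

```text
time: 54.12
tool_pos: [0.4746, -0.2792, 0.0102]
tool_rot: [3.142, 0.244, 2.466]
contact_force: [-0.1, -0.1, -2.6]
opening: 0.0839
```

```bash
python3 plan.py .46,-.267,.20,141.3,-14
```

```text
now 54.12 [ 0.4746 -0.2792  0.0102] [180.    14.01 141.27] F [-0.1 -0.1 -2.6] T [ 0.09  0.16 -0.  ] op 0.0839
.46,-.267,.20,141.3,-14 -> [-0.0275  0.0004 -0.1887] [-0.    0.01 -0.03]
```

Emit:
{"name": "move_arm", "arguments": {
  "deltas": [
    {"x":-0.006,"y":0,"z":-0.04,"wx":0,"wy":0,"wz":0,"hand":0.8},
    {"x":-0.012,"y":0,"z":-0.09,"wx":0,"wy":0,"wz":0,"hand":0.8},
    {"x":-0.02,"y":0,"z":-0.14,"wx":0,"wy":0,"wz":0,"hand":0.8},
    {"x":-0.0275,"y":0,"z":-0.1887,"wx":0,"wy":0,"wz":0,"hand":0.8},
    {"x":-0.0275,"y":0,"z":-0.1887,"wx":0,"wy":8,"wz":0,"hand":0.8},
    {"x":-0.0275,"y":0,"z":-0.1887,"wx":0,"wy":16,"wz":0,"hand":0.8},
    {"x":-0.0275,"y":0,"z":-0.1887,"wx":0,"wy":24,"wz":0,"hand":0.8},
    {"x":-0.0275,"y":0,"z":-0.1887,"wx":0,"wy":32,"wz":0,"hand":0.8}
  ]
}}

```text
time: 55.12
tool_pos: [0.46, -0.2675, 0.2004]
tool_rot: [3.141, -0.317, 2.466]
contact_force: [0.2, -0.0, -1.4]
opening: 0.0841
```

Emit:
{"name": "move_arm", "arguments": {
  "deltas": [
    {"x":0,"y":0,"z":0,"wx":0,"wy":8,"wz":0,"hand":0.8},
    {"x":0,"y":0,"z":0,"wx":0,"wy":16,"wz":0,"hand":0.8},
    {"x":0,"y":0,"z":0,"wx":0,"wy":24,"wz":0,"hand":0.8},
    {"x":0,"y":0,"z":0,"wx":0,"wy":32,"wz":0,"hand":0.8},
    {"x":0,"y":0,"z":0,"wx":0,"wy":38,"wz":0,"hand":0.8},
    {"x":0,"y":0,"z":0,"wx":0,"wy":38,"wz":0,"hand":0.8},
    {"x":0,"y":0,"z":0,"wx":0,"wy":38,"wz":0,"hand":0.8}
  ]
}}

```text
time: 56.0
tool_pos: [0.4599, -0.2674, 0.2001]
tool_rot: [3.141, -0.974, 2.466]
contact_force: [-0.0, 0.3, -0.2]
opening: 0.084
```

```bash
python3 plan.py .46,-.267,.05,141.3,56 .46,-.267,.025,141.3,56
```

```text
now 56.0 [ 0.4599 -0.2674  0.2001] [179.99 -55.83 141.28] F [-0.   0.3 -0.2] T [-0.4  -0.52  0.02] op 0.084
.46,-.267,.05,141.3,56 -> [-0.1241  0.0004  0.0845] [ 0.03  0.17 -0.01]
.46,-.267,.025,141.3,56 -> [-0.1447  0.0004  0.0985] [ 0.03  0.17 -0.01]
```

Emit:
{"name": "move_arm", "arguments": {
  "deltas": [
    {"x":-0.04,"y":0,"z":0.0272,"wx":0,"wy":0,"wz":0,"hand":0.8},
    {"x":-0.08,"y":0,"z":0.0545,"wx":0,"wy":0,"wz":0,"hand":0.8},
    {"x":-0.11,"y":0,"z":0.075,"wx":0,"wy":0,"wz":0,"hand":0.8},
    {"x":-0.13,"y":0,"z":0.0885,"wx":0,"wy":0,"wz":0,"hand":0.8},
    {"x":-0.143,"y":0,"z":0.0973,"wx":0,"wy":0,"wz":0,"hand":0.8},
    {"x":-0.147,"y":0,"z":0.1,"wx":0,"wy":0,"wz":0,"hand":0.8},
    {"x":-0.147,"y":0,"z":0.1,"wx":0,"wy":0,"wz":0,"hand":0.8}
  ]
}}

```text
time: 56.88
tool_pos: [0.4596, -0.2672, 0.0227]
tool_rot: [3.141, -0.976, 2.466]
contact_force: [1.0, -0.1, -1.5]
opening: 0.0838
```

Emit:
{"name": "move_arm", "arguments": {
  "deltas": [
    {"x":-0.0015,"y":0,"z":0.001,"wx":0,"wy":0,"wz":0,"hand":0.8},
    {"x":-0.003,"y":0,"z":0.002,"wx":0,"wy":0,"wz":0,"hand":0.8},
    {"x":-0.003,"y":0,"z":0.002,"wx":0,"wy":0,"wz":0,"hand":0.8}
  ]
}}

```text
time: 57.25
tool_pos: [0.4597, -0.2673, 0.0199]
tool_rot: [3.141, -0.976, 2.466]
contact_force: [1.5, -1.3, 6.2]
opening: 0.0844
```

```bash
python3 plan.py
```

```text
now 57.25 [ 0.4597 -0.2673  0.0199] [179.96 -55.94 141.3 ] F [ 1.5 -1.3  6.2] T [ 0.15 -0.08 -0.02] op 0.0844
```

Emit:
{"name": "move_arm", "arguments": {
  "deltas": [
    {"x":0,"y":0,"z":0,"wx":0,"wy":0,"wz":0,"hand":1},
    {"x":0,"y":0,"z":0,"wx":0,"wy":0,"wz":0,"hand":1},
    {"x":0,"y":0,"z":0,"wx":0,"wy":0,"wz":0,"hand":1},
    {"x":0,"y":0,"z":0,"wx":0,"wy":0,"wz":0,"hand":1},
    {"x":0,"y":0,"z":-0.02,"wx":0,"wy":0,"wz":0,"hand":1},
    {"x":0.01,"y":0,"z":-0.05,"wx":0,"wy":0,"wz":0,"hand":1},
    {"x":0.06,"y":0,"z":-0.09,"wx":0,"wy":0,"wz":0,"hand":1},
    {"x":0.12,"y":0,"z":-0.12,"wx":0,"wy":0,"wz":0,"hand":1}
  ]
}}

```text
time: 58.25
tool_pos: [0.4851, -0.2878, 0.1796]
tool_rot: [3.141, -0.979, 2.466]
contact_force: [1.3, -0.0, 0.3]
opening: 0.0917
```

```bash
python3 plan.py .50,.04,.27,141.3
```

```text
now 58.25 [ 0.4851 -0.2878  0.1796] [179.99 -56.08 141.26] F [ 1.3 -0.   0.3] T [-0.27 -0.36 -0.02] op 0.0917
.50,.04,.27,141.3 -> [0.183  0.265  0.1101] [ 2.000e-02 -5.608e+01 -4.000e-02]
```

Emit:
{"name": "move_arm", "arguments": {
  "deltas": [
    {"x":0.045,"y":0,"z":-0.03,"wx":0,"wy":-10,"wz":0,"hand":1},
    {"x":0.075,"y":0.02,"z":-0.04,"wx":0,"wy":-20,"wz":0,"hand":1},
    {"x":0.09,"y":0.06,"z":-0.02,"wx":0,"wy":-30,"wz":0,"hand":1},
    {"x":0.11,"y":0.11,"z":0.01,"wx":0,"wy":-40,"wz":0,"hand":1},
    {"x":0.13,"y":0.16,"z":0.04,"wx":0,"wy":-50,"wz":0,"hand":1},
    {"x":0.155,"y":0.21,"z":0.075,"wx":0,"wy":-56,"wz":0,"hand":1},
    {"x":0.183,"y":0.265,"z":0.11,"wx":0,"wy":-56,"wz":0,"hand":1},
    {"x":0.183,"y":0.265,"z":0.11,"wx":0,"wy":-56,"wz":0,"hand":1}
  ]
}}

```text
time: 59.25
tool_pos: [0.4991, 0.0436, 0.2701]
tool_rot: [3.14, 0.001, 2.471]
contact_force: [0.5, -0.6, -0.2]
opening: 0.0916
```

```bash
python3 plan.py .46,-.27,.2,51; python3 tin.py .468 -.273 .04; python3 - <<'E'
from h import *
from scipy.ndimage import map_coordinates as mc
T=np.mean([viewer.read_camera('top').astype(float).mean(2) for _ in range(3)],0)
o=np.array([np.cos(np.radians(-38.8)),np.sin(np.radians(-38.8)),0]);t=np.array([-o[1],o[0],0]);c=np.array([.468,-.273,.04])
k=np.arange(-.06,.061,.003)
q=sum(mc(T,[p[:,1],p[:,0]],order=1) for p in [proj('top',[c+o*a+t*b for a in k]) for b in np.linspace(-.03,.03,9)])/9
for a,b in zip(k,q):print(int(round(a*1000)),int(b),end='; ')
E
```

```text
now 59.25 [0.4991 0.0436 0.2701] [1.7993e+02 3.0000e-02 1.4156e+02] F [ 0.5 -0.6 -0.2] T [-0.06 -0.03  0.03] op 0.0916
.46,-.27,.2,51 -> [-0.1643 -0.2701  0.0698] [ 8.000e-02 -3.000e-02  9.056e+01]
seed 353 220 [158 171 179]
((478.4602355957031, -281.7895812988281), (81.01280212402344, 49.4864501953125), 50.99376678466797)
-60 128; -57 129; -54 128; -51 129; -48 129; -45 129; -42 129; -39 129; -36 128; -33 129; -30 129; -27 129; -24 128; -21 126; -18 105; -15 81; -12 130; -9 171; -6 169; -3 168; 0 168; 3 168; 6 169; 9 168; 12 166; 15 164; 18 164; 21 164; 24 164; 27 163; 30 162; 33 162; 36 158; 39 117; 42 115; 45 129; 48 130; 51 130; 54 129; 57 128; 60 128;
```

Emit:
{"name": "move_arm", "arguments": {
  "deltas": [
    {"x":-0.02,"y":-0.033,"z":0,"wx":0,"wy":0,"wz":10,"hand":0.9},
    {"x":-0.04,"y":-0.066,"z":0,"wx":0,"wy":0,"wz":20,"hand":0.9},
    {"x":-0.06,"y":-0.1,"z":0,"wx":0,"wy":0,"wz":30,"hand":0.9},
    {"x":-0.08,"y":-0.135,"z":0,"wx":0,"wy":0,"wz":40,"hand":0.9},
    {"x":-0.1,"y":-0.17,"z":0,"wx":0,"wy":0,"wz":50,"hand":0.9},
    {"x":-0.13,"y":-0.21,"z":0.02,"wx":0,"wy":0,"wz":60,"hand":0.9},
    {"x":-0.15,"y":-0.24,"z":0.05,"wx":0,"wy":0,"wz":70,"hand":0.9},
    {"x":-0.164,"y":-0.27,"z":0.07,"wx":0,"wy":0,"wz":80,"hand":0.9}
  ]
}}

```text
time: 60.45
tool_pos: [0.4572, -0.2765, 0.1972]
tool_rot: [-3.139, -0.0, 1.06]
contact_force: [0.1, 1.0, 0.2]
opening: 0.0826
```

Emit:
{"name": "move_arm", "arguments": {
  "deltas": [
    {"x":0,"y":0,"z":0,"wx":0,"wy":0,"wz":10.5,"hand":0.9},
    {"x":0,"y":0,"z":0.05,"wx":0,"wy":0,"wz":10.5,"hand":0.9},
    {"x":0,"y":0,"z":0.08,"wx":0,"wy":0,"wz":10.5,"hand":0.9},
    {"x":0,"y":0,"z":0.08,"wx":0,"wy":0,"wz":10.5,"hand":0.9},
    {"x":0,"y":0,"z":0.08,"wx":0,"wy":0,"wz":10.5,"hand":0.9}
  ]
}}

```text
time: 61.08
tool_pos: [0.4591, -0.2747, 0.1202]
tool_rot: [3.14, 0.0, 0.884]
contact_force: [-0.8, 0.5, 0.3]
opening: 0.0827
```

```bash
python3 plan.py .4785,-.2818,.011,51
```

```text
now 61.08 [ 0.4591 -0.2747  0.1202] [179.92   0.    50.67] F [-0.8  0.5  0.3] T [-0.07  0.08 -0.  ] op 0.0827
.4785,-.2818,.011,51 -> [0.0068 0.0194 0.1092] [ 0.08  0.   -0.33]
```

Emit:
{"name": "move_arm", "arguments": {
  "deltas": [
    {"x":0.0065,"y":0.019,"z":0.02,"wx":0,"wy":0,"wz":-0.3,"hand":0.9},
    {"x":0.0065,"y":0.019,"z":0.06,"wx":0,"wy":0,"wz":-0.3,"hand":0.9},
    {"x":0.0065,"y":0.019,"z":0.095,"wx":0,"wy":0,"wz":-0.3,"hand":0.9},
    {"x":0.0065,"y":0.019,"z":0.1092,"wx":0,"wy":0,"wz":-0.3,"hand":0.9},
    {"x":0.0065,"y":0.019,"z":0.1092,"wx":0,"wy":0,"wz":-0.3,"hand":0.9},
    {"x":0.0065,"y":0.019,"z":0.1092,"wx":0,"wy":0,"wz":-0.3,"hand":0.6},
    {"x":0.0065,"y":0.019,"z":0.1092,"wx":0,"wy":0,"wz":-0.3,"hand":0.45},
    {"x":0.0065,"y":0.019,"z":0.1092,"wx":0,"wy":0,"wz":-0.3,"hand":0.45}
  ],
  "grip_force": 25
}}

```text
time: 62.08
tool_pos: [0.4782, -0.2804, 0.0108]
tool_rot: [3.14, -0.0, 0.891]
contact_force: [-0.4, 0.2, 0.2]
opening: 0.0572
```

Emit:
{"name": "move_arm", "arguments": {
  "deltas": [
    {"x":0,"y":0,"z":0,"wx":0,"wy":0,"wz":0,"hand":0.45},
    {"x":0,"y":0,"z":0,"wx":0,"wy":0,"wz":0,"hand":0.45}
  ]
}}

```text
time: 62.32
tool_pos: [0.4783, -0.2805, 0.0107]
tool_rot: [3.14, -0.0, 0.891]
contact_force: [0.9, 0.2, 5.3]
opening: 0.0521
```

Emit:
{"name": "move_arm", "arguments": {
  "deltas": [
    {"x":0,"y":0,"z":-0.04,"wx":0,"wy":0,"wz":0,"hand":0.45},
    {"x":0,"y":0,"z":-0.09,"wx":0,"wy":0,"wz":0,"hand":0.45},
    {"x":0,"y":0,"z":-0.14,"wx":0,"wy":0,"wz":0,"hand":0.45},
    {"x":0,"y":0,"z":-0.19,"wx":0,"wy":0,"wz":0,"hand":0.45},
    {"x":0,"y":0,"z":-0.2,"wx":0,"wy":0,"wz":0,"hand":0.45},
    {"x":0,"y":0,"z":-0.2,"wx":0,"wy":0,"wz":0,"hand":0.45}
  ]
}}

```text
time: 63.08
tool_pos: [0.4775, -0.2799, 0.2094]
tool_rot: [-3.141, -0.0, 0.891]
contact_force: [0.6, 0.3, -2.0]
opening: 0.052
```

```bash
python3 plan.py .5935,-.003,.21,89.3; python3 - <<'E'
from h import *
from scipy.ndimage import map_coordinates as mc
from scipy.spatial.transform import Rotation as Ro
B=np.mean([viewer.read_camera('side').astype(float).mean(2) for _ in range(3)],0)
o=monitor.observe();p=np.array(o['tool_pos']);b=p[2]-.011
# -x,-y facing end: end face at -tool x
x=Ro.from_euler('xyz',o['tool_rot']).apply([1,0,0]); y=np.array([-x[1],x[0],0])
q=0
for w in np.linspace(-.018,.018,7):
    P=proj('side',[[*(p-.042*x+y*w)[:2],b+h] for h in np.linspace(.044,-.004,25)])+[1.2,.4]; q=q+mc(B,[P[:,1],P[:,0]],order=1)
print('end face top->bottom',(q/7).astype(int).tolist())
# carton check
im=cv2.cvtColor(viewer.read_camera('top'),4);u,v=proj('top',[.5935,-.003,.122])[0].round().astype(int)
m=(abs(cv2.cvtColor(im,cv2.COLOR_BGR2HSV)[:,:,0].astype(int)-14)<6)&(cv2.cvtColor(im,cv2.COLOR_BGR2HSV)[:,:,1]>90);m=m.astype(np.uint8);m[:v-30]=0;m[v+30:]=0;m[:,:u-40]=0;m[:,u+40:]=0
pts=np.argwhere(m)[:,::-1].astype(float)
if len(pts)>50: print('carton',cv2.minAreaRect(back('top',pts,.122)[:,:2].astype(np.float32)*1000))
E
```

```text
now 63.08 [ 0.4775 -0.2799  0.2094] [-179.96   -0.     51.07] F [ 0.6  0.3 -2. ] T [-0.09  0.09 -0.01] op 0.052
.5935,-.003,.21,89.3 -> [ 0.2883 -0.0837 -0.0005] [-4.000e-02 -2.000e-02 -3.823e+01]
end face top->bottom [153, 147, 136, 122, 107, 96, 87, 83, 82, 85, 88, 91, 93, 94, 94, 94, 94, 94, 95, 98, 103, 110, 117, 124, 128]
carton ((592.0946655273438, -2.3489761352539062), (137.3546142578125, 59.957054138183594), 88.76814270019531)
```

The tin is upright again: its end face shows the seam dip about 11 mm below the top, as at the start. The carton is still centred at (592, −2) mm. Carrying the tin to the pile.

Emit:
{"name": "move_arm", "arguments": {
  "deltas": [
    {"x":0.045,"y":-0.013,"z":0,"wx":0,"wy":0,"wz":-6,"hand":0.45},
    {"x":0.09,"y":-0.026,"z":0,"wx":0,"wy":0,"wz":-12,"hand":0.45},
    {"x":0.135,"y":-0.039,"z":0,"wx":0,"wy":0,"wz":-18,"hand":0.45},
    {"x":0.18,"y":-0.052,"z":0,"wx":0,"wy":0,"wz":-24,"hand":0.45},
    {"x":0.225,"y":-0.066,"z":0,"wx":0,"wy":0,"wz":-30,"hand":0.45},
    {"x":0.265,"y":-0.077,"z":0,"wx":0,"wy":0,"wz":-35,"hand":0.45},
    {"x":0.2883,"y":-0.0837,"z":0,"wx":0,"wy":0,"wz":-38.2,"hand":0.45},
    {"x":0.2883,"y":-0.0837,"z":0,"wx":0,"wy":0,"wz":-38.2,"hand":0.45}
  ]
}}

```text
time: 64.28
tool_pos: [0.5937, -0.0016, 0.2084]
tool_rot: [-3.139, -0.001, 1.561]
contact_force: [-0.0, -0.5, -0.8]
opening: 0.0518
```

Emit:
{"name": "move_arm", "arguments": {
  "deltas": [
    {"x":0,"y":0,"z":0,"wx":0,"wy":0,"wz":0,"hand":0.45},
    {"x":0,"y":0,"z":0.03,"wx":0,"wy":0,"wz":0,"hand":0.45},
    {"x":0,"y":0,"z":0.055,"wx":0,"wy":0,"wz":0,"hand":0.45},
    {"x":0,"y":0,"z":0.066,"wx":0,"wy":0,"wz":0,"hand":0.45},
    {"x":0,"y":0,"z":0.072,"wx":0,"wy":0,"wz":0,"hand":0.45},
    {"x":0,"y":0,"z":0.072,"wx":0,"wy":0,"wz":0,"hand":0.45},
    {"x":0,"y":0,"z":0.072,"wx":0,"wy":0,"wz":0,"hand":0.45}
  ]
}}

```text
time: 65.15
tool_pos: [0.5943, -0.0034, 0.1389]
tool_rot: [3.14, 0.0, 1.558]
contact_force: [-0.6, 0.8, -1.1]
opening: 0.0521
```

```bash
python3 plan.py .5932,-.003,.1327,89.3
```

```text
now 65.15 [ 0.5943 -0.0034  0.1389] [1.7991e+02 1.0000e-02 8.9260e+01] F [-0.6  0.8 -1.1] T [-0.09  0.1   0.03] op 0.0521
.5932,-.003,.1327,89.3 -> [ 0.0004 -0.0012  0.0062] [ 0.09  0.01 -0.04]
```

Emit:
{"name": "move_arm", "arguments": {
  "deltas": [
    {"x":0,"y":-0.001,"z":0.003,"wx":0,"wy":0,"wz":0,"hand":0.45},
    {"x":0,"y":-0.001,"z":0.0055,"wx":0,"wy":0,"wz":0,"hand":0.45},
    {"x":0,"y":-0.001,"z":0.0065,"wx":0,"wy":0,"wz":0,"hand":0.45},
    {"x":0,"y":-0.001,"z":0.0065,"wx":0,"wy":0,"wz":0,"hand":0.45},
    {"x":0,"y":-0.001,"z":0.0065,"wx":0,"wy":0,"wz":0,"hand":0.45}
  ]
}}

```text
time: 65.78
tool_pos: [0.5929, -0.0032, 0.1326]
tool_rot: [3.141, 0.0, 1.558]
contact_force: [-2.7, -0.5, 6.4]
opening: 0.0516
```

```bash
python3 plan.py
```

```text
now 65.78 [ 0.5929 -0.0032  0.1326] [1.7995e+02 1.0000e-02 8.9280e+01] F [-2.7 -0.5  6.4] T [-0.04  0.63 -0.01] op 0.0516
```

Seated (+6 N). Release, rise straight, then retreat clear.

Emit:
{"name": "move_arm", "arguments": {
  "deltas": [
    {"x":0,"y":0,"z":0,"wx":0,"wy":0,"wz":0,"hand":0.7},
    {"x":0,"y":0,"z":0,"wx":0,"wy":0,"wz":0,"hand":0.8},
    {"x":0,"y":0,"z":0,"wx":0,"wy":0,"wz":0,"hand":0.8},
    {"x":0,"y":0,"z":0,"wx":0,"wy":0,"wz":0,"hand":0.8},
    {"x":0,"y":0,"z":-0.02,"wx":0,"wy":0,"wz":0,"hand":0.8},
    {"x":0,"y":0,"z":-0.05,"wx":0,"wy":0,"wz":0,"hand":0.8},
    {"x":0,"y":0,"z":-0.09,"wx":0,"wy":0,"wz":0,"hand":0.8},
    {"x":0,"y":0,"z":-0.13,"wx":0,"wy":0,"wz":0,"hand":0.8}
  ]
}}

```text
time: 66.78
tool_pos: [0.5927, -0.0032, 0.2626]
tool_rot: [-3.141, -0.0, 1.558]
contact_force: [0.4, -0.1, -0.1]
opening: 0.0734
```

Emit:
{"name": "move_arm", "arguments": {
  "deltas": [
    {"x":0.04,"y":-0.02,"z":-0.01,"wx":0,"wy":0,"wz":0,"hand":0.8},
    {"x":0.09,"y":-0.04,"z":-0.01,"wx":0,"wy":0,"wz":0,"hand":0.8},
    {"x":0.14,"y":-0.06,"z":-0.01,"wx":0,"wy":0,"wz":0,"hand":0.8},
    {"x":0.19,"y":-0.08,"z":-0.01,"wx":0,"wy":0,"wz":0,"hand":0.8},
    {"x":0.24,"y":-0.1,"z":-0.01,"wx":0,"wy":0,"wz":0,"hand":0.8},
    {"x":0.29,"y":-0.12,"z":-0.01,"wx":0,"wy":0,"wz":0,"hand":0.8},
    {"x":0.33,"y":-0.14,"z":-0.01,"wx":0,"wy":0,"wz":0,"hand":0.8},
    {"x":0.33,"y":-0.14,"z":-0.01,"wx":0,"wy":0,"wz":0,"hand":0.8}
  ]
}}

```text
time: 67.78
tool_pos: [0.4555, 0.331, 0.2714]
tool_rot: [-3.141, -0.001, 1.563]
contact_force: [0.3, -0.5, 0.5]
opening: 0.0734
```

```bash
python3 plan.py; python3 tin.py .5932 -.003 .162; python3 - <<'E'
from h import *
t=cv2.cvtColor(viewer.read_camera('top'),4);s=cv2.cvtColor(viewer.read_camera('side'),4)
a=cv2.resize(t[130:230,200:310],(440,400),interpolation=2);b=cv2.resize(s[140:230,210:290],(356,400),interpolation=2)
c=cv2.resize(t[60:300,90:510],(796,190));cv2.imwrite('pics/g16.png',np.vstack([np.hstack([a,b]),c]))
E
```

```text
now 67.78 [0.4555 0.331  0.2714] [-1.7998e+02 -3.0000e-02  8.9530e+01] F [ 0.3 -0.5  0.5] T [-0.18 -0.01  0.03] op 0.0734
seed 255 170 [157 170 176]
((592.4251098632812, -3.577983856201172), (79.39288330078125, 49.82041549682617), 89.99541473388672)
```

View pics/g16.png

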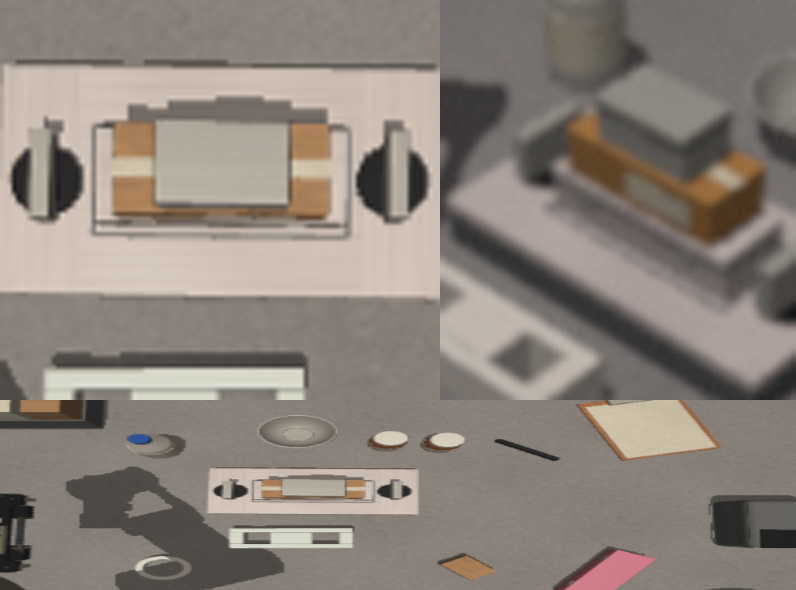

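The pile stands centred (tin at crop (222,163)), both posts are locked crosswise, and the bystanders are where they were. Handing in.

```bash
python3 -c "
from h import *
print(robot.hand_in())"
```

```text
the job is handed in; nothing more can be done
None
```

The delivery is ready and handed in at about 68 s of the 210 s allowed. Both posts are locked in the slots with their bars crosswise. The metal case, carton and tin are stacked on the outline, largest at the bottom. No white box was on the table: the white object in the crate at the back is not lying on the table, so I treated it as absent.

- **Tin mishap:** after I first put the tin on the pile it was gone in the next picture. It lay tipped between the rack and the board, most likely the announced knock, but I could not rule out a fault in my release. I turned it upright with two end grips, using the lid seam to tell which side was up, and stacked it again.
- **Last checks:**
  - The tin measured about 1 mm from the outline's centre and aligned within 1°.
  - The carton measured about 1.5 mm off when I checked it just before the tin went back on.
  - I judged the case, the posts and the bystanders by eye in the last pictures. The bystanders looked unmoved and the gripper was clear of everything.
- **Disagreements:**
  - The side camera read 1–2 px to the right of the top camera throughout. I took this as a calibration offset and relied on the top camera.
  - When I set the tin down mid-flip, it touched the table about 3 mm lower than I had calculated; this had no effect on the result.

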